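# Hang the degreased basket on the drip stand with the lifting hook

### The job

Take the lifting hook out of its block, hook it under the bail of the degreased wire basket in the tray, and hang the basket by its bail on the empty hook of the drip stand, above the dish, without touching the basket with the gripper or the arm. Keep the basket upright with the bangle inside, leave the strainer hanging on its hook, do not knock the bottle or the glass, and finally stand the lifting hook back in its block.

Things in the scene. Friction and masses are not known exactly. Their poses are not given: they have to be found in the camera images.
- lifter: lifting hook, loose, 90 g, 160 mm tall, upright in its block. Origin: centre of its underside; z up. Flat-sided dark wooden handle on top; below it a shank, a cross-piece along y at z = 64 mm and from that two J hooks of 5 mm wire at y = -18 and +18 mm. Each J runs down at x = -10, along the bottom (underside z = 0) and up at x = +11 to a tip at x = +15 mm, top at z = 22.5 mm
- lifter_handle (a point): middle of the lifter's handle, 122 mm above its underside; the handle is 28 mm (x) by 22 mm (y) and runs 38 mm up and down from here; grip it across the 22 mm. Axes as the lifter's
- lifter_seat (a point): point midway between the Js where the centre line of a carried bar lies, 7.5 mm above the lifter's underside, on its axis, axes as the lifter's. The Js' mouth opens upward, 16 mm wide in x; their tips are on the +x side: bring them below a bar, move toward +x until the bar is over this point, raise. Between the Js 31 mm are free, up to the cross-piece
- hook_block: fixed beech block, 66 (x) by 76 (y) by 50 mm, open at the top, walls 11 mm: its pocket is 44 by 54 mm, the pocket's floor 11 mm above the bench. Origin: centre of its underside. The lifter stands in the pocket on its Js, x along the block's x, with 6 mm or more of play all round
- basket: loose wire-mesh basket with one bangle in it, together about 0.25 kg (varies), 83 (x) by 93 (y) by 45 mm, on the tray's floor. Origin: centre of its underside, z up. Its bail, a U of 5 mm wire, turns freely on two pins at the y sides, at x = 0, 42 mm above the underside. At the start the bail usually leans to a stop, toward +x or -x
- bail_bar (a point): middle of the bail's top bar (5 mm wire along y) at the level of its straight parts, 66 mm from the pin axis; z points from the pins to the bar. The straight parts run from 9 to 34 mm to each side of here (the Js go there); between them the bar rises in a notch 6 mm high; shoulders slope to the legs at y = -50 and +50 mm
- bail_notch (a point): centre line of the bail's wire at the top of the notch, 72 mm from the pin axis: the stand's hook goes under it
- bail (a joint): angle of the bail against the basket in rad: 0 upright, + toward the basket's +x, - toward its -x, stops at -0.75 and +0.75
- tray: fixed steel tray, 170 (x) by 200 (y) by 22.5 mm, floor 3 mm thick; origin: centre of its underside. A pair of tweezers (fixed) lies in it along its +y side
- drip_stand: fixed stand; origin: centre of the underside of its wooden base, 130 (x) by 210 (y) by 14 mm. Post at x = +55 mm, 212 mm high; cross-bar along y at x = +55, z = 196 mm. From it two hooks of 6 mm wire at y = +65 and -65 reach to -x: sloping down to x = +12 mm, level (wire centre z = 160 mm) to x = -9, then an upturned tip at x = -16, top at z = 176 mm
- hook_left (a point): seat of the stand's hook at its +y side: where the centre line of a hung wire lies, 165.5 mm above the underside of the base; axes as the stand's
- hook_right (a point): the same for the stand's hook at its -y side
- strainer: small loose round steel strainer, 60 mm wide, 93 mm tall to the top of its fixed bail, 70 g, hanging on one of the stand's two hooks (left or right). Origin: centre of its underside
- drip_dish: fixed copper dish, 78 mm across and 18 mm high, on the base of the stand under the empty hook. Origin: centre of its underside
- bangle: loose brass ring lying flat in the basket, 66 mm across, 12 mm high. Origin: centre of its underside
- flux_bottle: loose glass bottle with brushes standing in it, 42 by 47 mm, 133 mm tall. Origin: centre of its underside
- tea_glass: loose glass with a handle, 75 by 101 mm, 92 mm tall. Origin: centre of its underside

How it is judged (in metres and radians):
On the way, in this order (a step that is already met when the one before it is completed fails the run):
1. the lifter is out of its block (height (world z) of lifter_seat above 0.06 m), for 0.1 s.
2. the basket hangs on the lifter, clear of the tray (distance between bail_bar and lifter_seat below 0.03 m and height (world z) of basket above 0.03 m and contact force between basket and tray below 0.05 N and contact force between basket and lifter above 0.5 N), for 0.2 s.
3. the basket hangs by its bail on the empty hook of the stand, free of the lifter ((distance between bail_notch and hook_left below 0.04 m or distance between bail_notch and hook_right below 0.04 m) and horizontal distance between basket and drip_dish below 0.055 m and height (world z) of basket above 0.042 m and contact force between basket and drip_stand above 0.5 N and contact force between basket and lifter below 0.1 N), for 0.2 s.
At the end, for the whole second after the job is handed in: Basket hung on the empty hook (notch within 40 mm of its seat, basket within 55 mm of the dish's axis, tilt under 0.3 rad, still, off the lifter), bangle inside; lifter at rest down in its block (within 16 mm, tilt under 0.4 rad); strainer still hung, moved under 30 mm (all of step 3 and angle between basket's own z axis and vertical below 0.3 rad and linear speed of basket below 0.05 m/s and horizontal distance between bangle and basket below 0.03 m and z of bangle in the frame of basket between -0.01 and 0.03 m and horizontal distance between lifter_seat and hook_block below 0.016 m and z of lifter in the frame of hook_block below 0.018 m and angle between lifter's own z axis and vertical below 0.4 rad and linear speed of lifter below 0.03 m/s and distance of strainer from where it was at the start of the episode below 0.03 m and contact force between strainer and drip_stand above 0.2 N); the robot touches nothing.
It fails at once if the gripper or the arm touches the basket or its bail (contact force between basket and the fingers above 0.5 N or contact force between basket and the arm above 0.5 N).
It fails at once if the basket is tipped by more than 0.7 rad (angle between basket's own z axis and vertical above 0.7 rad).
It fails at once if the strainer is knocked off its hook (distance of strainer from where it was at the start of the episode above 0.06 m).
It fails at once if the bottle or the glass is shoved by more than 25 mm or tipped (distance of any of flux_bottle, tea_glass from where it was at the start of the episode above 0.025 m or angle between any of flux_bottle, tea_glass's own z axis and vertical above 0.4 rad).
It also fails if it takes over 72 s, if anything falls off the work surface, if the arm or the gripper's body presses on something with over 40 N, if the wrist force passes 120 N, or if a joint passes its speed limit or range.

### The arm

A 7-joint arm with a two-finger parallel gripper is mounted at the origin on a cart in front of the work surface, level with it; the furniture and walls round the work are solid. World frame = base frame: x ahead of the robot, y to its left, z up, the work surface at z = 0. Lengths are in m, angles in degrees, forces in N, time in s.
With the tool pointing down it reaches from about 0.4 to 0.9 m from the base axis. Payload 5.6 kg.
Tool frame: the origin (TCP) lies at the very end of the fingers, on their centre line; the grasp point (between the pads) lies arm.tcp_to_grasp behind it (arm.tcp_to_grasp is the distance from the TCP to the grasp point, in m); z points along the fingers, x is the direction in which the jaws open and shut, and the axes are right-handed (so a half turn about z gives the same grasp; the last joint's range is limited). The gripper opens to 92 mm and grips with 3 to 60 N. Pads are 20 mm wide; open, the fingers measure 128 mm over their backs; the gripper's body (75 mm by 189 mm) begins 69 mm behind the grasp point.
Start: joints at [65.604, 26.786, -0.665, 91.828, 0.344, 61.387, -3.226], TCP at [0.243, -0.603, 0.215] pointing down, gripper open.
Joint ranges: [-144.91, 144.91], [-17.63, 115.5], [-89.93, 88.59], [15.96, 139.68], [-74.01, 254.01], [8.47, 105.57], [-167.45, 167.45]. Speed limits (degrees/s): [147.25, 147.25, 180, 180, 180, 180, 180].

### API

Orientations are given as [roll, pitch, yaw] about the fixed x, y, z axes, in that order (R = Rz(yaw) Ry(pitch) Rx(roll)).
In Python, from workcell import arm gives the robot as it stands.
- The arm moves only by the tool apply_moves, never from a script. Its argument "steps" is a list of rows, each a list of 7 numbers: the shift along the tool's x, y, z in mm, then the turn, a rotation vector about the tool's x, y, z in units of 6 degrees (1.0 is 6 degrees), then the closure, from 0 (fully open) to 1 (shut). In form: [[x, y, z, ax, ay, az, claw], ...]. A call has 1 to 12 rows; each row shifts and turns the commanded pose from where the row before left it, along the tool's axes as they then stand; what a row does not reach is not made up. A row lasts 1/10 s, in which the tool goes at most 50 mm and 8.59 degrees, less where a joint would pass 70% of its speed; a pose out of reach is approached as far as the arm can. A call is refused whole if a number of a shift passes 50 or a number of a turn 1, either way. A call with a gripper value outside its range is refused whole. The fingers move at their own pace and stop on an object; "squeeze" is the grip in N (left out, the last holds). Time passes only in rows, so rows that do not move let the fingers close. It gives the time, the measured TCP pose, the force and the opening at its end, in the units of the state.
- arm.state(): the state, without advancing time (a new reading comes with each control period).
- arm.get_image(name): name is "side" or "top" or "wrist"; returns (picture, depth): 400x640x3 uint8, red, green, blue; 400x640 float32, m along the optical axis (not along the pixel's ray), 0 where there is no reading.
- arm.camera_info(name): a dict with "fx", "fy", "cx", "cy" (pixels), "origin" and "attitude" of the camera in the world. Camera axes: x right, y down, z forward; pixel columns grow to the right and rows downward; lengths in m; the calibration is good to about 2 mm. A picture is of the moment at which its call begins: read the wrist's pose just before it. camera_info takes no time and is no camera call; for the wrist camera it gives the pose at the moment of the call.
- arm.hand_in(): hands the job in, once; it reports no verdict.
The state is a dict: "time_s": time; "q": joint angles; "qd": joint speeds; "joint_torque": joint torques, N m; "position": TCP position; "tcp_rot": TCP orientation; "force": force on the tool from outside, world axes, zero at the start; "torque": the same for the moment, N m; "grip_width": finger opening in m.
Only numpy, scipy, OpenCV 4.12 (cv2) and the standard library are available. Lean on these libraries where they do the work, as an engineer would, in place of code of your own. Each camera call takes 0.05 s, during which the arm holds its last target.

## Working session

There is one attempt and no reset: what is moved stays moved. The work goes in short steps, Python scripts to look and compute and a tool call to move; the robot and the scene stay as the last step left them, time stands still between calls to the robot, and variables do not carry over. Pictures are saved under pics/ and viewed, and the job is handed in when it is done.

Besides the shell and the picture viewer there is one more tool, called by a JSON object that holds its "fn" and its "kwargs". apply_moves: Moves the arm, as the interface text tells. Its arguments: {"type":"object","properties":{"steps":{"type":"array"},"squeeze":{"type":"number"}},"required":["steps"]}

```bash
ls; mkdir -p pics; python3 - <<'E'
from workcell import arm
import cv2,numpy as np
print(arm.state()); print(arm.tcp_to_grasp)
for n in ["side","top","wrist"]:
    print(n,arm.camera_info(n))
    p,d=arm.get_image(n)
    cv2.imwrite(f"pics/{n}0.png",p[:,:,::-1]); np.save(f"pics/{n}0.npy",d)
E
```

```text
pics
{'time_s': 0.0, 'q': array([65.60301244, 26.83823471, -0.66417722, 91.88052977,  0.34406465,
       61.38816431, -3.22720113]), 'qd': array([ 0.01053642,  0.04057104,  0.06272977, -0.03207806, -0.00173232,
        0.04534756, -0.08843242]), 'joint_torque': array([ 5.00594651e-04, -5.20577216e+01, -1.19568748e-02, -2.43747532e+01,
       -5.65201091e-02,  1.72140280e-02,  1.50655242e-04]), 'position': array([ 0.24249631, -0.60242999,  0.21361789]), 'tcp_rot': array([ 1.79992202e+02,  1.04675133e-01, -6.80722640e+01]), 'force': array([-0.48048279,  0.14191969,  0.51336191]), 'torque': array([-0.01325689, -0.02064534, -0.04134135]), 'grip_width': 0.09170745823034818}
0.0187
side {'fx': 456.2680128982918, 'fy': 456.2680128982918, 'cx': 320.6891329868617, 'cy': 197.95293950136806, 'origin': array([ 1.28410448, -0.85120553,  0.8356934 ]), 'attitude': array([-122.09712888,    1.22412077,   37.64201831])}
top {'fx': 467.9718975835909, 'fy': 467.9718975835909, 'cx': 321.10039714681403, 'cy': 195.10580483727236, 'origin': array([0.27921662, 0.02194082, 1.64209059]), 'attitude': array([-169.53774525,    0.30837537,  -91.55897556])}
wrist {'fx': 276.93542941038436, 'fy': 276.93542941038436, 'cx': 320.6582909993343, 'cy': 202.77561394943518, 'origin': array([ 0.30408792, -0.57792476,  0.38319033]), 'attitude': array([ 1.66210936e+02,  9.63875045e-02, -6.80313017e+01])}
```

View pics/side0.png

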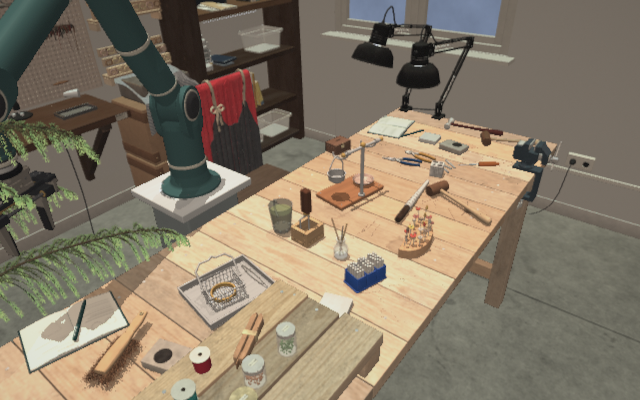

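View pics/top0.png

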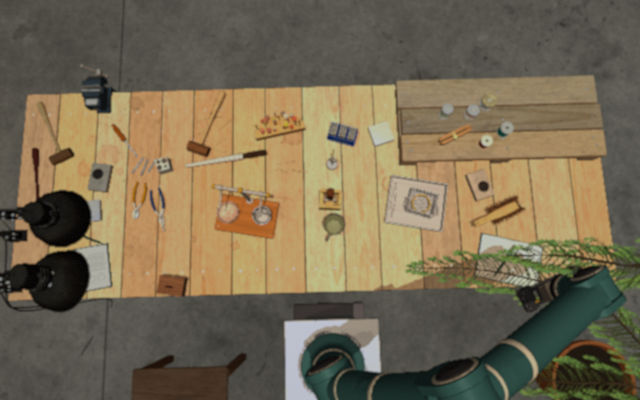

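View pics/wrist0.png

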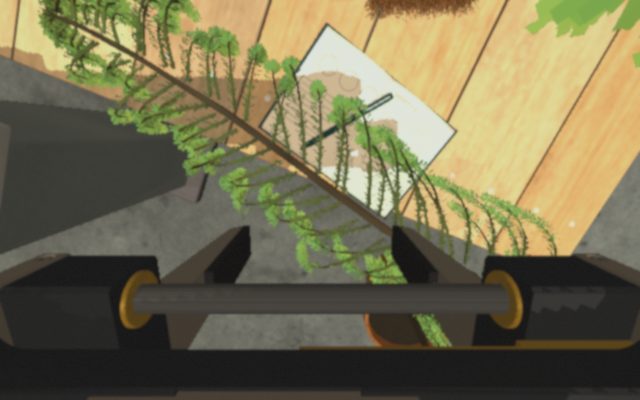

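```bash
python3 - <<'E'
import cv2
a=cv2.imread("pics/side0.png");b=cv2.imread("pics/top0.png")
cv2.imwrite("pics/s1.png",cv2.resize(a[170:330,170:370],None,fx=4,fy=4,interpolation=cv2.INTER_CUBIC)[:600])
cv2.imwrite("pics/s2.png",cv2.resize(a[120:270,260:410],None,fx=4,fy=4,interpolation=cv2.INTER_CUBIC)[:600])
cv2.imwrite("pics/t1.png",cv2.resize(b[140:250,300:460],None,fx=5,fy=5,interpolation=cv2.INTER_CUBIC))
cv2.imwrite("pics/t2.png",cv2.resize(b[140:250,200:360],None,fx=5,fy=5,interpolation=cv2.INTER_CUBIC))
E
```

```text
(no output)
```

View pics/s1.png

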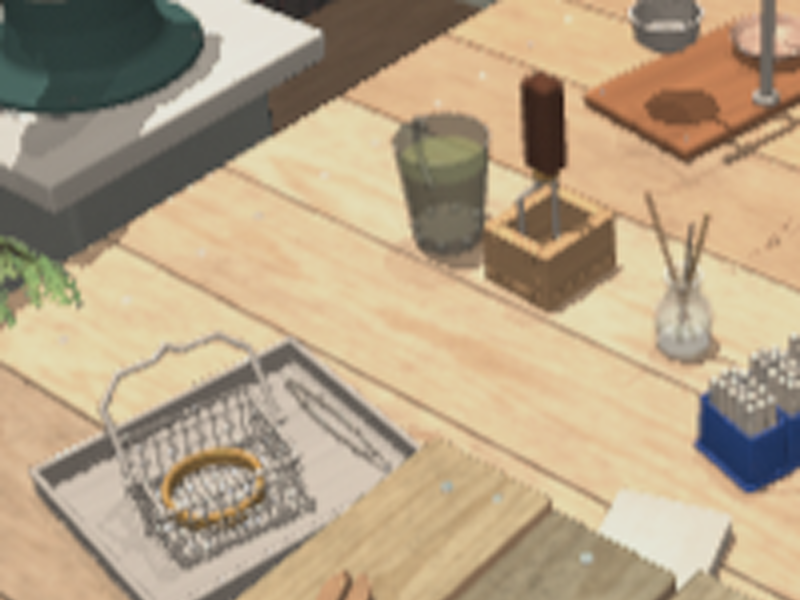

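View pics/s2.png

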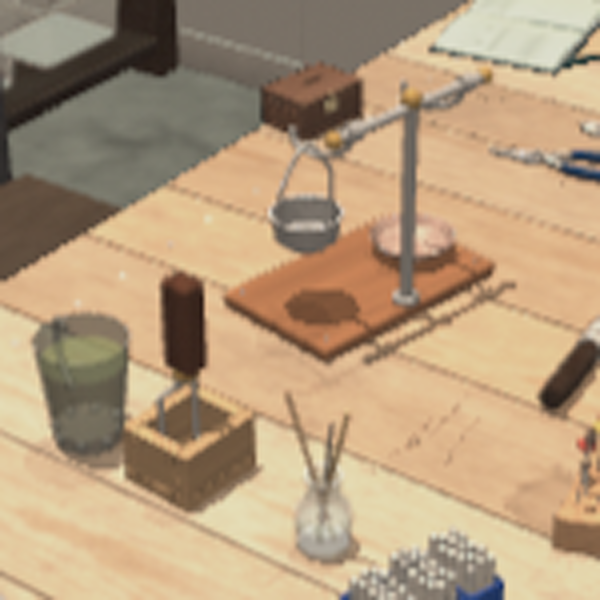

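View pics/t1.png

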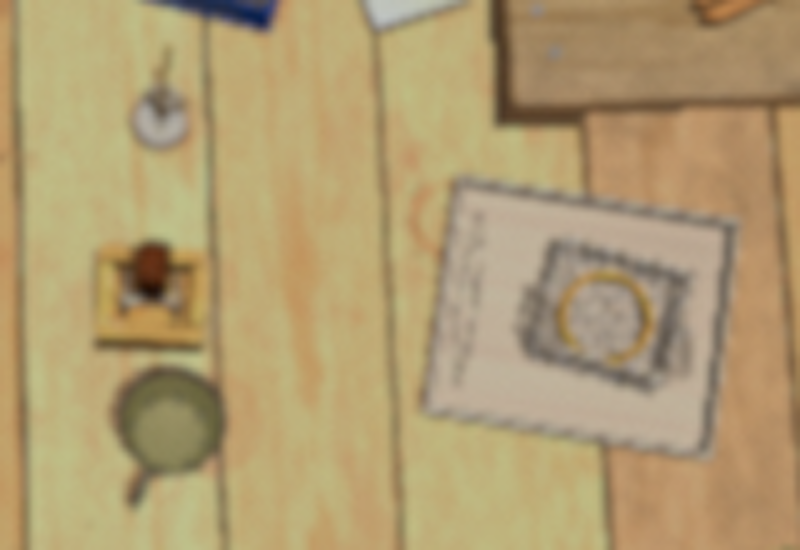

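View pics/t2.png

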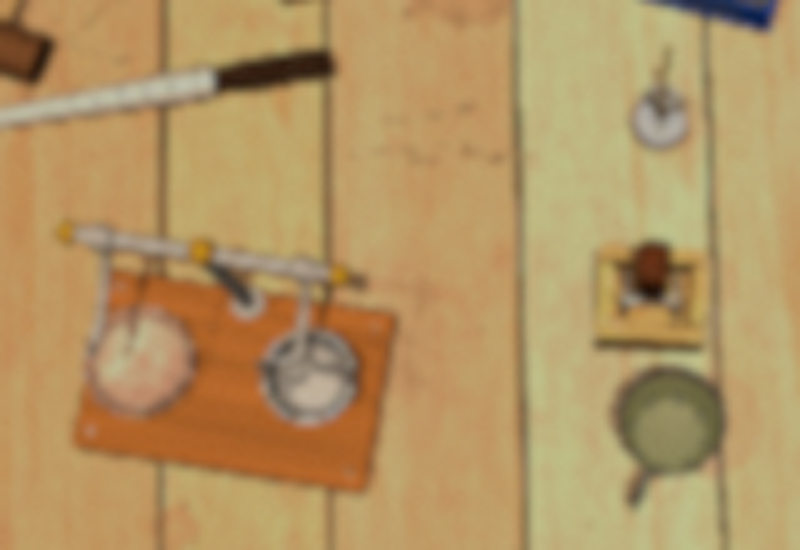

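```bash
cat > h.py <<'E'
from workcell import arm
import numpy as np,cv2
from scipy.spatial.transform import Rotation as Ro
def R(a): return Ro.from_euler('xyz',a,degrees=True).as_matrix()
def ray(ci,u,v):
    d=R(ci['attitude'])@np.array([(u-ci['cx'])/ci['fx'],(v-ci['cy'])/ci['fy'],1]); return np.array(ci['origin']),d
def onz(ci,u,v,z):
    o,d=ray(ci,u,v); return o+d*(z-o[2])/d[2]
def pt(ci,u,v,dep):
    o,d=ray(ci,u,v); return o+d*dep
def proj(ci,P):
    c=(np.atleast_2d(P)-ci['origin'])@R(ci['attitude']); return np.c_[ci['fx']*c[:,0]/c[:,2]+ci['cx'],ci['fy']*c[:,1]/c[:,2]+ci['cy']]
def tri(obs):
    A=np.zeros((3,3));b=np.zeros(3)
    for ci,u,v in obs:
        o,d=ray(ci,u,v);d=d/np.linalg.norm(d);M=np.eye(3)-np.outer(d,d);A+=M;b+=M@o
    return np.linalg.solve(A,b)
E
python3 - <<'E'
from h import *
t=arm.camera_info('top')
np.set_printoptions(precision=4,suppress=True)
def f(n,L,z,ox,oy):
    P=np.array([onz(t,ox+x/5,oy+y/5,z) for x,y in L]);print(n,P[:,:2].tolist() and P[:,:2].mean(0));print(P[:,:2]);
    e=np.diff(np.vstack([P,P[:1]]),axis=0)[:,:2];print(np.linalg.norm(e,axis=1),np.degrees(np.arctan2(e[:,1],e[:,0])))
f('block',[(97,247),(208,250),(202,345),(95,342)],.05,300,140)
f('tray',[(458,180),(737,222),(705,455),(425,410)],.0225,300,140)
f('stand',[(113,268),(397,315),(365,490),(75,447)],.014,200,140)
f('basket',[(553,240),(690,275),(655,388),(530,350)],.045,300,140)
f('handle top',[(152,250)],.16,300,140)
f('bottle',[(160,118)],.03,300,140)
f('glass rim',[(170,420)],.09,300,140)
E
```

```text
block [ 0.5582 -0.0082]
[[ 0.5936  0.0279]
 [ 0.5893 -0.049 ]
 [ 0.5229 -0.0425]
 [ 0.527   0.031 ]]
[0.077  0.0668 0.0737 0.0667] [-93.1976 174.441   86.7686  -2.7046]
tray [ 0.5404 -0.3099]
[[ 0.6402 -0.2291]
 [ 0.6043 -0.4241]
 [ 0.4403 -0.3894]
 [ 0.477  -0.1972]]
[0.1983 0.1676 0.1957 0.1663] [-100.4395  168.0561   79.1742  -11.0556]
stand [0.5132 0.2831]
[[0.5953 0.3713]
 [0.5558 0.1704]
 [0.4329 0.194 ]
 [0.4686 0.3965]]
[0.2048 0.1251 0.2056 0.1291] [-101.1029  169.1105   80.0071  -11.2429]
basket [ 0.5382 -0.3233]
[[ 0.5906 -0.2892]
 [ 0.5632 -0.3825]
 [ 0.4851 -0.3528]
 [ 0.5138 -0.2686]]
[0.0972 0.0836 0.089  0.0795] [-106.3612  159.1723   71.1342  -15.032 ]
handle top [ 0.5689 -0.008 ]
[[ 0.5689 -0.008 ]]
[0.] [0.]
bottle [ 0.6895 -0.0192]
[[ 0.6895 -0.0192]]
[0.] [0.]
glass rim [ 0.4668 -0.0178]
[[ 0.4668 -0.0178]]
[0.] [0.]
```

```bash
python3 - <<'E'
from h import *
np.set_printoptions(precision=3,suppress=True)
for n,box in [('top',[(408,268),(430,268),(450,265),(470,255),(490,262),(520,250),(540,255)]),('side',[(175,238),(150,232),(100,240),(60,262),(100,130)])]:
    t=arm.camera_info(n);d=np.load(f'pics/{n}0.npy')
    for u,v in box:
        w=d[v-4:v+5,u-4:u+5];w=w[w>0]; 
        if len(w): print(n,u,v,pt(t,u,v,w.min()))
# bail from depth in side: points with z between .06 and .14 near basket
t=arm.camera_info('side');d=np.load('pics/side0.npy')
vs,us=np.mgrid[225:310,185:255]
P=np.array([pt(t,u,v,d[v,u]) for v,u in zip(vs.ravel(),us.ravel())])
m=(P[:,2]>.055)&(P[:,2]<.16)
for p,u,v in zip(P[m],us.ravel()[m],vs.ravel()[m]): print(u,v,p)
E
```

```text
top 408 268 [ 0.316 -0.259  0.07 ]
top 430 268 [ 0.313 -0.32   0.123]
top 450 265 [ 0.319 -0.375  0.157]
top 470 255 [ 0.348 -0.437  0.168]
top 490 262 [ 0.324 -0.491  0.186]
top 520 250 [ 0.343 -0.471  0.463]
top 540 255 [ 0.328 -0.508  0.489]
side 175 238 [ 0.35  -0.316  0.092]
side 150 232 [ 0.34  -0.375  0.143]
side 100 240 [ 0.325 -0.493  0.183]
side 60 262 [ 0.324 -0.59   0.181]
side 100 130 [-0.998  0.183 -0.107]
223 252 [ 0.508 -0.284  0.097]
224 252 [ 0.506 -0.279  0.093]
221 253 [ 0.504 -0.287  0.095]
222 253 [ 0.508 -0.287  0.097]
223 253 [ 0.508 -0.284  0.094]
224 253 [ 0.512 -0.284  0.096]
225 253 [ 0.509 -0.278  0.091]
226 253 [ 0.508 -0.275  0.088]
218 254 [ 0.502 -0.296  0.096]
219 254 [ 0.504 -0.294  0.095]
220 254 [ 0.503 -0.29   0.093]
221 254 [ 0.509 -0.291  0.096]
222 254 [ 0.508 -0.288  0.094]
223 254 [ 0.507 -0.284  0.091]
225 254 [ 0.511 -0.281  0.091]
226 254 [ 0.514 -0.28   0.091]
227 254 [ 0.513 -0.276  0.088]
228 254 [ 0.513 -0.273  0.086]
229 254 [ 0.514 -0.27   0.085]
210 255 [ 0.49  -0.311  0.097]
211 255 [ 0.493 -0.311  0.098]
212 255 [ 0.496 -0.31   0
[... 5939 characters left out ...]
689 -0.38   0.086]
247 308 [ 0.689 -0.378  0.084]
248 308 [ 0.689 -0.375  0.081]
249 308 [ 0.694 -0.376  0.085]
250 308 [ 0.694 -0.373  0.083]
251 308 [ 0.697 -0.373  0.084]
252 308 [ 0.697 -0.37   0.083]
253 308 [ 0.7   -0.37   0.084]
254 308 [ 0.702 -0.369  0.085]
241 309 [ 0.68  -0.388  0.083]
242 309 [ 0.682 -0.386  0.084]
243 309 [ 0.683 -0.384  0.083]
244 309 [ 0.684 -0.382  0.081]
245 309 [ 0.687 -0.382  0.083]
246 309 [ 0.69  -0.381  0.084]
247 309 [ 0.69  -0.379  0.083]
248 309 [ 0.691 -0.377  0.081]
249 309 [ 0.691 -0.374  0.079]
250 309 [ 0.695 -0.374  0.081]
251 309 [ 0.699 -0.375  0.084]
252 309 [ 0.698 -0.371  0.081]
253 309 [ 0.702 -0.371  0.083]
254 309 [ 0.703 -0.369  0.082]
```

```bash
cat >> h.py <<'E'
def plan(wps,claw,start=None,rd=0):
    """wps: list of (x,y,z,yaw_deg,nrows). tool down assumed; commands corrected for current state."""
    s=arm.state(); p=np.array(s['position'])*1000; yaw=s['tcp_rot'][2]
    if start is not None: p=np.array(start[:3])*1000; yaw=start[3]
    rows=[]
    for x,y,z,w,n in wps:
        T=np.array([x,y,z])*1000
        for k in range(n):
            d=(T-p)/(n-k); dy=(w-yaw)/(n-k)
            a=np.radians(yaw); X=np.array([np.cos(a),np.sin(a),0]);Y=np.array([np.sin(a),-np.cos(a),0])
            r=[round(d@X,rd),round(d@Y,rd),round(-d[2],rd)]; t=round(-dy/6,2)
            rows.append([float(v) for v in r]+[0,0,t,claw])
            p=p+r[0]*X+r[1]*Y-np.array([0,0,r[2]]); yaw+=-t*6
    print('end',p.round(1),round(yaw,2))
    for i in range(0,len(rows),12): print('['+',\n '.join('['+','.join('%g'%v for v in r)+']' for r in rows[i:i+12])+']\n')
E
python3 - <<'E'
from h import *
plan([(.25,-.58,.29,-50,3),(.46,-.30,.31,0,9)],0)
E
```

```text
end [ 459.9 -300.2  309.9] 0.03
[[-6,-5,-25,0,0,-1,0],
 [-6,-6,-26,0,0,-1.01,0],
 [-4,-6,-25,0,0,-1,0],
 [-9,-38,-2,0,0,-0.93,0],
 [-5,-39,-2,0,0,-0.93,0],
 [-1,-39,-2,0,0,-0.93,0],
 [2,-39,-2,0,0,-0.92,0],
 [6,-38,-2,0,0,-0.93,0],
 [10,-38,-3,0,0,-0.92,0],
 [13,-36,-2,0,0,-0.93,0],
 [17,-35,-3,0,0,-0.92,0],
 [20,-33,-2,0,0,-0.93,0]]
```

{"fn": "apply_moves", "kwargs": {"steps": [[-6,-5,-25,0,0,-1,0],[-6,-6,-26,0,0,-1,0],[-4,-6,-25,0,0,-1,0],[-9,-38,-2,0,0,-0.93,0],[-5,-39,-2,0,0,-0.93,0],[-1,-39,-2,0,0,-0.93,0],[2,-39,-2,0,0,-0.92,0],[6,-38,-2,0,0,-0.93,0],[10,-38,-3,0,0,-0.92,0],[13,-36,-2,0,0,-0.93,0],[17,-35,-3,0,0,-0.92,0],[20,-33,-2,0,0,-0.93,0]]}}

```text
time_s: 1.35
position: [0.461, -0.2994, 0.3107]
tcp_rot: [180.0, 0.0, 0.2]
force: [0.7, -0.7, 0.1]
grip_width: 0.0918
```

```bash
cat >> h.py <<'E'
import pickle
def snap(tag,name='wrist'):
    ci=arm.camera_info(name);p,d=arm.get_image(name)
    cv2.imwrite(f'pics/{tag}.png',p[:,:,::-1]);pickle.dump((ci,d),open(f'pics/{tag}.pkl','wb'))
    return ci,p,d
E
python3 - <<'E'
from h import *
s=arm.state();print(s['time_s'],s['position'],s['tcp_rot'],s['q'],s['force'])
snap('w1');s=arm.state();print(s['time_s'],s['position'],s['tcp_rot'])
plan([(.49,-.01,.30,85,14)],0)
E
```

```text
1.35 [ 0.46102319 -0.2993821   0.31067236] [1.79991179e+02 3.60096524e-03 1.91155756e-01] [ 48.544357    13.97987071 -22.70519274  98.28292327   5.74722921
  68.87921859  24.56033735] [ 0.70792727 -0.68471339  0.1457833 ]
1.4 [ 0.46552598 -0.29251467  0.31124908] [-179.82356891   -0.18929367    0.94374141]
end [490.1 -10.2 300.2] 85.0
[[2,-20,1,0,0,-1,0],
 [4,-20,1,0,0,-1,0],
 [6,-19,1,0,0,-1,0],
 [8,-19,1,0,0,-1,0],
 [10,-18,1,0,0,-1,0],
 [12,-16,1,0,0,-1,0],
 [14,-15,1,0,0,-1,0],
 [15,-14,1,0,0,-1,0],
 [16,-12,1,0,0,-1,0],
 [18,-10,0,0,0,-1,0],
 [18,-8,1,0,0,-1,0],
 [19,-6,0,0,0,-1,0]]

[[20,-4,1,0,0,-1,0],
 [20,-2,0,0,0,-1.01,0]]
```

View pics/w1.png

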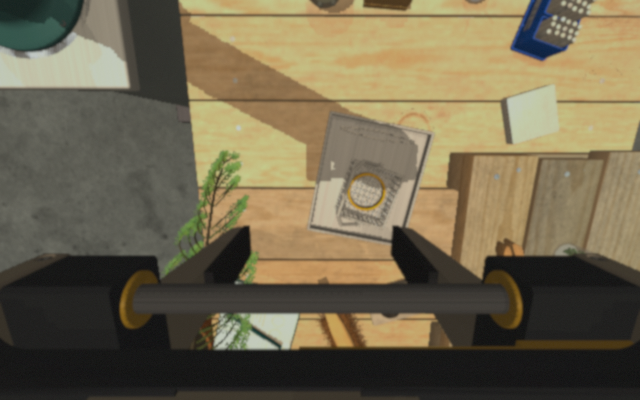

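{"fn": "apply_moves", "kwargs": {"steps": [[2,-20,3,0,0,-1,0],[4,-20,3,0,0,-1,0],[6,-19,3,0,0,-1,0],[8,-19,3,0,0,-1,0],[10,-18,3,0,0,-1,0],[12,-16,3,0,0,-1,0],[14,-15,3,0,0,-1,0],[15,-14,3,0,0,-1,0],[16,-12,3,0,0,-1,0],[18,-10,3,0,0,-1,0],[18,-8,3,0,0,-1,0],[19,-6,3,0,0,-1,0]]}}

```text
time_s: 2.6
position: [0.4849, -0.0587, 0.2743]
tcp_rot: [-180.0, 0.0, 72.2]
force: [-0.3, -0.1, -0.8]
grip_width: 0.0919
```

{"fn": "apply_moves", "kwargs": {"steps": [[20,-4,1,0,0,-1,0],[20,-2,0,0,0,-1,0],[0,0,0,0,0,0,0],[0,0,0,0,0,0,0]]}}

```text
time_s: 3.0
position: [0.4896, -0.0197, 0.2734]
tcp_rot: [-180.0, 0.0, 83.8]
force: [-0.2, -0.8, -0.2]
grip_width: 0.0923
```

```bash
python3 - <<'E'
from h import *
snap('w2');s=arm.state();print(s['time_s'],s['position'],s['tcp_rot'],s['q'])
a=cv2.imread('pics/w2.png');cv2.imwrite('pics/w2c.png',cv2.resize(a[60:260,200:440],None,fx=3,fy=3,interpolation=cv2.INTER_CUBIC))
E
```

```text
3.05 [ 0.48958683 -0.02028112  0.27334605] [-1.79972798e+02  3.77126177e-02  8.37709967e+01] [ 37.11044614  12.58491661 -43.79080123 107.59720237   9.72486099
  63.61441287  73.42559665]
```

View pics/w2.png

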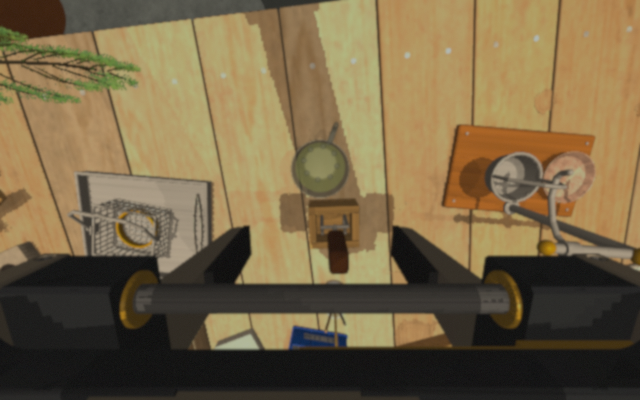

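View pics/w2c.png

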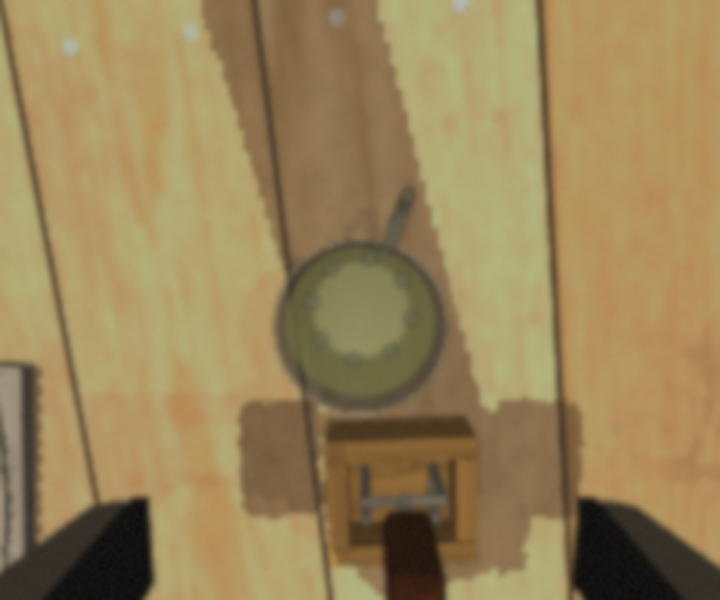

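```bash
python3 - <<'E'
from h import *
np.set_printoptions(precision=4,suppress=True)
ci,d=pickle.load(open('pics/w2.pkl','rb'))
print(ci['origin'])
a=cv2.imread('pics/w2.png');cv2.imwrite('pics/w2d.png',cv2.resize(a[190:280,295:375],None,fx=7,fy=6.6,interpolation=cv2.INTER_CUBIC))
for v in range(200,262,4):
    print(v,' '.join('%d/%d/%d'%tuple((pt(ci,u,v,d[v,u])*1000).round()) for u in range(308,364,4)))
E
```

```text
[ 0.4234 -0.0124  0.4429]
200 524/-44/-1 523/-38/6 524/-31/7 524/-25/8 524/-18/10 525/-12/10 525/-5/13 526/1/12 526/7/14 527/13/15 527/20/15 528/26/15 533/34/-1 533/41/-1
204 523/-43/30 523/-37/32 523/-31/35 524/-25/35 525/-18/35 525/-12/38 525/-6/38 526/0/37 526/5/40 527/11/40 527/17/41 528/23/42 528/29/42 540/40/0
208 524/-42/50 525/-36/49 526/-31/49 527/-25/49 527/-19/48 528/-13/49 529/-7/49 529/-1/49 530/5/49 530/10/49 531/16/50 532/22/48 532/28/49 547/40/-2
212 530/-43/50 531/-37/49 532/-31/50 533/-25/49 533/-20/50 534/-14/50 535/-8/49 535/-2/49 423/-12/443 536/10/49 537/16/48 538/21/50 539/28/47 554/39/-1
216 537/-44/49 538/-38/48 550/-34/9 545/-27/28 551/-21/11 552/-14/9 552/-8/11 553/-2/11 554/5/10 547/10/33 555/18/10 544/21/48 544/27/49 561/39/-1
220 543/-45/48 544/-39/48 557/-35/8 545/-27/48 558/-22/9 558/-15/12 560/-9/9 560/-2/11 560/4/11 549/9/49 562/17/9 550/21/48 551/27/48 568/38/-1
224 550/-45/48 550/-39/48 562/-35/14 545/-27/68 565/-22/9 565/-16/10 566/-9/11 567/-3/10 567/4/11 566/10/16 548/13/71 556/20/49 557/26/50 574/37/0
228 572/-50/-1 556/-40/49 565/-35/24 570/-3
[... 640 characters left out ...]
44/-13/149 545/-8/148 545/-4/150 545/1/149 587/11/50 588/17/49 589/24/49 610/35/-1
248 614/-56/-14 588/-44/50 589/-38/49 611/-34/-2 610/-27/1 548/-18/150 544/-13/161 544/-9/160 544/-4/161 545/0/161 616/14/-2 616/21/1 617/28/-1 618/34/-1
252 616/-56/-3 616/-48/-1 617/-42/-1 618/-35/-1 619/-28/-2 548/-18/160 545/-14/169 546/-9/168 546/-5/168 546/-1/168 623/13/-2 624/20/-1 624/27/-1 625/34/-2
256 623/-56/-2 624/-49/-1 624/-42/-1 625/-35/0 626/-29/0 551/-18/163 548/-14/171 549/-10/170 550/-5/170 550/-1/170 553/3/166 632/20/-2 632/26/-2 632/33/1
260 630/-57/-1 631/-50/-1 632/-43/-1 633/-36/-1 633/-29/0 561/-19/152 553/-14/171 554/-10/169 554/-6/170 555/-2/170 557/3/167 638/19/0 639/26/0 640/33/-1
```

View pics/w2d.png

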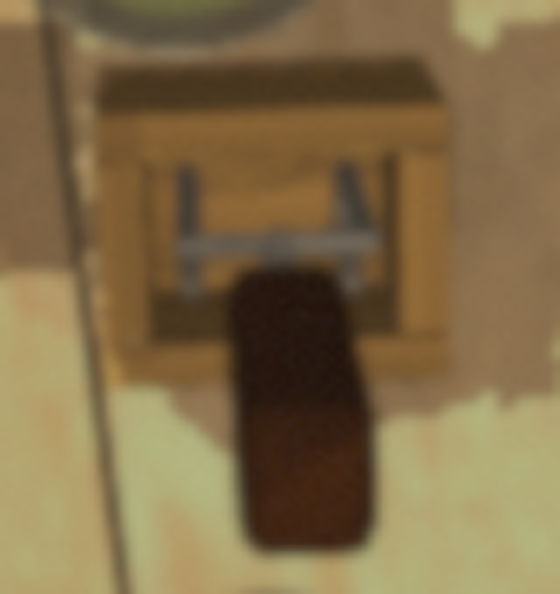

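```bash
python3 - <<'E'
from h import *
plan([(.558,-.0075,.19,86.5,5),(.558,-.0075,.114,86.5,4)],0)
E
```

```text
end [558.   -7.4 114.3] 86.47
[[4,13,17,0,0,-0.09,0],
 [4,13,17,0,0,-0.09,0],
 [4,14,16,0,0,-0.09,0],
 [3,13,17,0,0,-0.09,0],
 [4,14,16,0,0,-0.09,0],
 [-0,-0,19,0,0,-0,0],
 [-0,-0,19,0,0,-0,0],
 [-0,-0,19,0,0,-0,0],
 [-0,-0,19,0,0,-0,0]]
```

{"fn": "apply_moves", "kwargs": {"steps": [[4,13,17,0,0,-0.09,0],[4,13,17,0,0,-0.09,0],[4,14,16,0,0,-0.09,0],[3,13,17,0,0,-0.09,0],[4,14,16,0,0,-0.09,0],[0,0,19,0,0,0,0],[0,0,19,0,0,0,0],[0,0,19,0,0,0,0],[0,0,19,0,0,0,0],[0,0,0,0,0,0,0],[0,0,0,0,0,0,0]]}}

```text
time_s: 4.15
position: [0.5582, -0.0068, 0.1146]
tcp_rot: [-180.0, 0.0, 86.5]
force: [0.2, 0.0, 0.1]
grip_width: 0.0918
```

```bash
python3 - <<'E'
from h import *
snap('w3');s=arm.state();print(s['time_s'],s['position'],s['tcp_rot'],s['force'])
E
```

```text
4.2 [ 0.55864249 -0.0065578   0.11523382] [1.79953371e+02 1.63358205e-02 8.65692665e+01] [0.57916449 0.14380125 1.11683288]
```

View pics/w3.png

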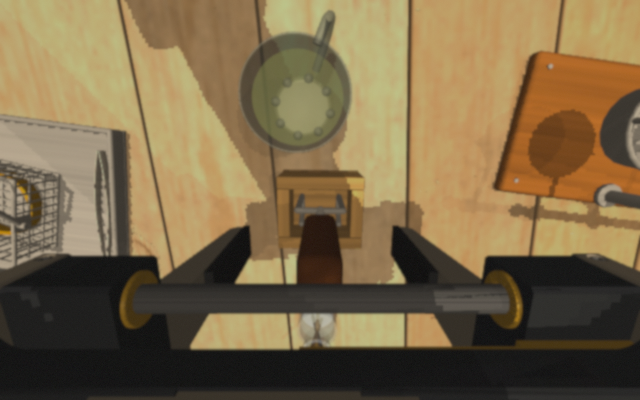

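{"fn": "apply_moves", "kwargs": {"steps": [[0,0,0,0,0,0,1],[0,0,0,0,0,0,1],[0,0,0,0,0,0,1],[0,0,0,0,0,0,1],[0,0,0,0,0,0,1],[0,0,0,0,0,0,1],[0,0,0,0,0,0,1]], "squeeze": 35}}

```text
time_s: 4.9
position: [0.5581, -0.0058, 0.1146]
tcp_rot: [-180.0, 0.0, 86.7]
force: [-0.3, 0.0, 0.3]
grip_width: 0.038
```

{"fn": "apply_moves", "kwargs": {"steps": [[0,0,0,0,0,0,1],[0,0,0,0,0,0,1],[0,0,0,0,0,0,1],[0,0,0,0,0,0,1],[0,0,0,0,0,0,1]]}}

```text
time_s: 5.4
position: [0.558, -0.0058, 0.1145]
tcp_rot: [-180.0, 0.0, 86.7]
force: [-0.5, -0.0, -0.5]
grip_width: 0.022
```

{"fn": "apply_moves", "kwargs": {"steps": [[0,0,-10,0,0,0,1],[0,0,-20,0,0,0,1],[0,0,-25,0,0,0,1],[0,0,-25,0,0,0,1],[0,0,-20,0,0,0,1],[0,0,0,0,0,0,1],[0,0,0,0,0,0,1]]}}

```text
time_s: 6.1
position: [0.558, -0.006, 0.2147]
tcp_rot: [180.0, 0.0, 86.7]
force: [-1.0, -0.2, -0.9]
grip_width: 0.0215
```

```bash
python3 - <<'E'
from h import *
snap('w4');snap('s4','side');s=arm.state();print(s['time_s'],s['position'],s['tcp_rot'],s['force'],s['grip_width'])
a=cv2.imread('pics/s4.png');cv2.imwrite('pics/s4c.png',cv2.resize(a[170:270,260:360],None,fx=6,fy=6,interpolation=cv2.INTER_CUBIC))
E
```

```text
6.2 [ 0.55735508 -0.00604229  0.21346791] [-1.79890676e+02  1.31771810e-02  8.66651946e+01] [ 0.0159516  -0.70396268 -0.4467568 ] 0.021490484827968434
```

View pics/w4.png

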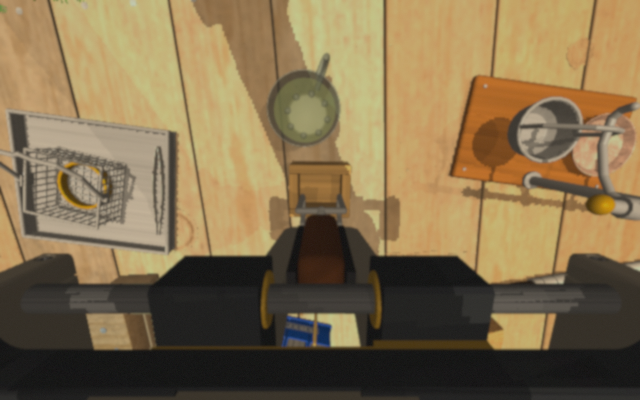

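View pics/s4c.png

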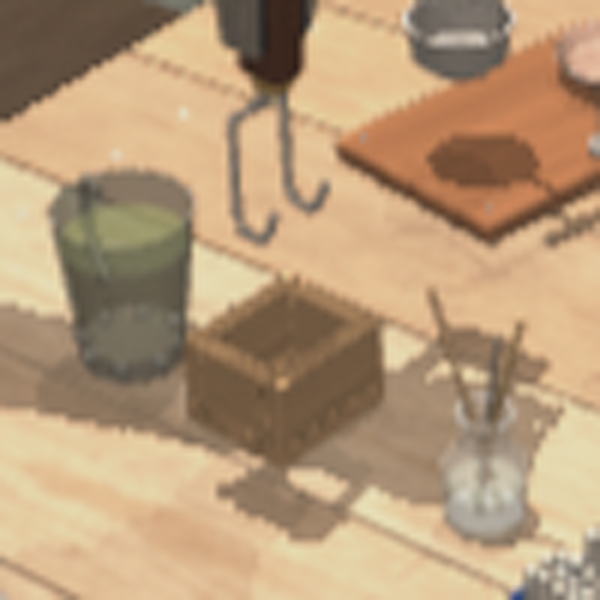

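```bash
cat > fit.py <<'E'
from h import *
from scipy.optimize import least_squares
np.set_printoptions(precision=4,suppress=True)
def cloud(ci,d,box=None):
    v,u=np.mgrid[0:d.shape[0],0:d.shape[1]]
    D=np.stack([(u-ci['cx'])/ci['fx'],(v-ci['cy'])/ci['fy'],np.ones_like(d)],-1)@R(ci['attitude']).T
    P=ci['origin']+D*d[...,None]; P=P.reshape(-1,3); m=d.ravel()>0
    return P[m]
def dist(P,poly):
    best=np.full(len(P),9.)
    for a,b in zip(poly[:-1],poly[1:]):
        t=np.clip(((P-a)@(b-a))/((b-a)@(b-a)),0,1);best=np.minimum(best,np.linalg.norm(P-a-t[:,None]*(b-a),axis=1))
    return best
def model(p,z0=.003):
    x,y,yaw,th,rs=p
    yr=np.array([(-50,0),(-50,rs),(-34,66),(-9,66),(-4,72),(4,72),(9,66),(34,66),(50,rs),(50,0)])/1000.
    c,s=np.cos(yaw),np.sin(yaw)
    X=yr[:,1]*np.sin(th);Y=yr[:,0];Z=z0+.042+yr[:,1]*np.cos(th)
    return np.c_[x+c*X-s*Y,y+s*X+c*Y,Z]
E
python3 - <<'E'
from fit import *
def run(P):
    f=lambda p:dist(P,model([p[0],p[1],p[2],p[3],p[4]*1000]))-.0025
    r=least_squares(f,[.54,-.325,-.35,-.75,.055],loss='soft_l1',f_scale=.002,x_scale=[.01,.01,.1,.1,.01])
    p=r.x;m=model([*p[:4],p[4]*1000]);print(len(P),p,np.degrees(p[2]),np.abs(f(p)).mean(),'bar',(m[3]+m[6])/2)
S=[]
t=arm.camera_info('side');S.append(cloud(t,np.load('pics/side0.npy')))
S.append(cloud(*pickle.load(open('pics/w2.pkl','rb'))));S.append(cloud(*pickle.load(open('pics/w4.pkl','rb'))))
S.append(cloud(*pickle.load(open('pics/w1.pkl','rb'))))
Q=[]
for P in S:
    m=(P[:,2]>.058)&(P[:,2]<.11)&(P[:,0]>.46)&(P[:,0]<.56)&(P[:,1]>-.40)&(P[:,1]<-.25);Q.append(P[m]);
    if m.sum()>20: run(P[m])
run(np.vstack(Q[:3]))
E
```

```text
141 [ 0.5402 -0.3283 -0.3016 -0.76    0.0513] -17.280829764822435 0.001083605638057638 bar [ 0.4968 -0.3148  0.0928]
431 [ 0.5401 -0.3241 -0.3148 -0.7586  0.0537] -18.035384601050527 0.000732735133844448 bar [ 0.4969 -0.31    0.0929]
599 [ 0.5402 -0.3238 -0.312  -0.7605  0.052 ] -17.874895193234288 0.0007422227598659253 bar [ 0.4969 -0.3098  0.0928]
338 [ 0.5387 -0.327  -0.31   -0.7643  0.0497] -17.760474527470254 0.00043859461868956843 bar [ 0.4952 -0.313   0.0926]
1171 [ 0.5402 -0.3246 -0.3144 -0.7602  0.053 ] -18.012515920176003 0.000869470574607886 bar [ 0.497  -0.3105  0.0928]
```

```bash
python3 - <<'E'
from h import *
plan([(.454,-.297,.2147,72,10),(.454,-.297,.164,72,4)],1)
E
```

```text
end [ 453.8 -296.4  164.5] 72.03
[[-30,-9,-0,0,0,0.24,1],
 [-30,-8,-0,0,0,0.24,1],
 [-30,-7,-0,0,0,0.25,1],
 [-30,-6,-0,0,0,0.24,1],
 [-30,-6,-0,0,0,0.25,1],
 [-31,-5,-0,0,0,0.24,1],
 [-31,-4,-0,0,0,0.25,1],
 [-30,-3,-0,0,0,0.24,1],
 [-31,-2,-1,0,0,0.25,1],
 [-30,-2,-0,0,0,0.24,1],
 [-0,0,13,0,0,0,1],
 [-0,0,12,0,0,0,1]]

[[-0,0,13,0,0,0,1],
 [-0,0,12,0,0,0,1]]
```

{"fn": "apply_moves", "kwargs": {"steps": [[-30,-9,0,0,0,0.24,1],[-30,-8,0,0,0,0.24,1],[-30,-7,0,0,0,0.25,1],[-30,-6,0,0,0,0.24,1],[-30,-6,0,0,0,0.25,1],[-31,-5,0,0,0,0.24,1],[-31,-4,0,0,0,0.25,1],[-30,-3,0,0,0,0.24,1],[-31,-2,0,0,0,0.25,1],[-30,-2,0,0,0,0.24,1],[0,0,13,0,0,0,1],[0,0,12,0,0,0,1]]}}

```text
time_s: 7.4
position: [0.4539, -0.2961, 0.1878]
tcp_rot: [-179.9, -0.1, 72.0]
force: [0.5, 0.0, -1.3]
grip_width: 0.0215
```

{"fn": "apply_moves", "kwargs": {"steps": [[0,0,13,0,0,0,1],[0,0,12,0,0,0,1],[0,0,0,0,0,0,1],[0,0,0,0,0,0,1],[0,0,0,0,0,0,1]]}}

```text
time_s: 7.9
position: [0.4552, -0.296, 0.1651]
tcp_rot: [179.9, 0.0, 72.1]
force: [0.1, 0.5, -1.1]
grip_width: 0.022
```

```bash
cat > lif.py <<'E'
from fit import *
def lifter_pose(ci,d,zlo,box):
    pass
E
python3 - <<'E'
from fit import *
ci,_,d=snap('w5');cs,_,ds=snap('s5','side');s=arm.state();print(s['time_s'],s['position'],s['tcp_rot'],s['force'],s['grip_width'])
a=cv2.imread('pics/s5.png');cv2.imwrite('pics/s5c.png',cv2.resize(a[200:320,160:290],None,fx=5,fy=5,interpolation=cv2.INTER_CUBIC))
P=cloud(cs,ds)
# lifter frame coords from TCP
p=s['position'];yaw=np.radians(s['tcp_rot'][2]-90)
c,sn=np.cos(yaw),np.sin(yaw)
L=P-[p[0],p[1],p[2]-.1036];L=np.c_[c*L[:,0]+sn*L[:,1],-sn*L[:,0]+c*L[:,1],L[:,2]]
m=(abs(L[:,0])<.03)&(abs(L[:,1])<.03)&(L[:,2]>-.02)&(L[:,2]<.075)
Q=L[m];Q=Q[np.argsort(Q[:,2])];print(len(Q));print((Q[::max(1,len(Q)//45)]*1000).round(0))
E
```

```text
8.0 [ 0.4551 -0.2963  0.1652] [179.9342   0.0277  72.0435] [-0.0015 -0.4581 -0.6772] 0.0215124186734969
119
[[-11.  22.  -2.]
 [ -7.  18.   2.]
 [-10.  20.   3.]
 [  0.  18.   4.]
 [ -4. -17.   4.]
 [ -8. -18.   5.]
 [ -8. -20.   6.]
 [  8.  15.   7.]
 [ -7.  19.   8.]
 [ -8.  17.   9.]
 [ -7.  20.  12.]
 [ -7. -17.  12.]
 [ -6.  17.  14.]
 [ 16.  16.  15.]
 [ -6. -17.  16.]
 [ -7. -19.  16.]
 [-10.  19.  17.]
 [ 19. -21.  18.]
 [ 16. -16.  21.]
 [-11. -19.  21.]
 [ -4. -19.  22.]
 [ 17.  17.  22.]
 [ -9.  16.  23.]
 [ 20.  18.  23.]
 [-10. -19.  25.]
 [-13. -15.  28.]
 [ -4. -18.  28.]
 [ -6. -17.  30.]
 [ -8.  18.  32.]
 [ -4. -20.  33.]
 [-11.  16.  35.]
 [ -6. -19.  37.]
 [-12.  20.  39.]
 [ -7.  18.  40.]
 [ -6.  16.  41.]
 [-10. -16.  43.]
 [ -7.  16.  44.]
 [ -7.  19.  46.]
 [ -7. -19.  47.]
 [ -6.  16.  48.]
 [ -5.  17.  52.]
 [ -6.  17.  54.]
 [ -9.  16.  56.]
 [ -8. -20.  56.]
 [-12.  -2.  59.]
 [ -7.  19.  59.]
 [ -7.  16.  60.]
 [ -6.  -1.  62.]
 [ -7.   5.  62.]
 [ -7.  11.  62.]
 [ -8.   9.  63.]
 [-11. -18.  63.]
 [ -6. -19.  64.]
 [ -7. -14.  64.]
 [ -4.  18.  64.]
 [-10.  16.  65.]
 [ -8. -10.  65.]
 [ -7.  12.  65.]
 [-10.  -7.  66.]
 [  5.  -3.  73.]]
```

View pics/s5c.png

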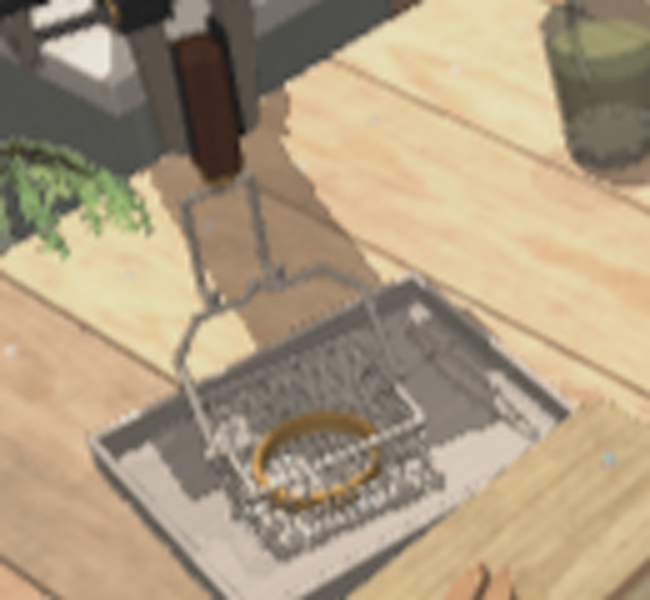

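View pics/w5.png

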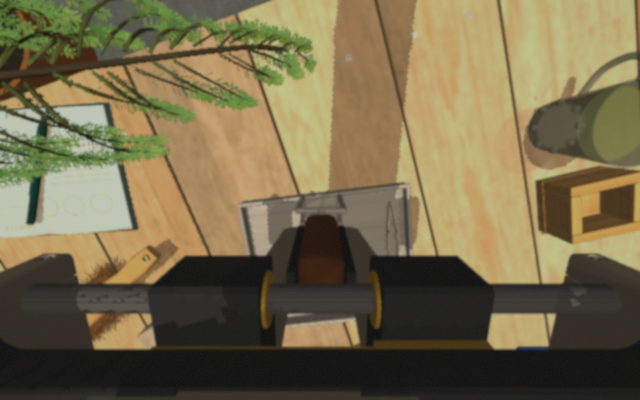

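{"fn": "apply_moves", "kwargs": {"steps": [[-1,5,1,0,0,0,1],[-1,10,0,0,0,0,1],[0,10,0,0,0,0,1],[0,10,0,0,0,0,1],[0,6,0,0,0,0,1],[0,4,0,0,0,0,1],[0,0,0,0,0,0,1],[0,0,0,0,0,0,1]]}}

```text
time_s: 8.8
position: [0.4966, -0.3118, 0.1634]
tcp_rot: [-180.0, -0.0, 72.0]
force: [-0.9, 0.2, -0.9]
grip_width: 0.0221
```

```bash
python3 - <<'E'
from fit import *
cs,_,ds=snap('s6','side');s=arm.state();print(s['time_s'],s['position'],s['tcp_rot'],s['force'],s['grip_width'])
a=cv2.imread('pics/s6.png');cv2.imwrite('pics/s6c.png',cv2.resize(a[220:320,180:280],None,fx=6,fy=6,interpolation=cv2.INTER_CUBIC))
P=cloud(cs,ds)
p=s['position'];yaw=np.radians(s['tcp_rot'][2]-90)
c,sn=np.cos(yaw),np.sin(yaw)
L=P-[p[0],p[1],p[2]-.1036];L=np.c_[c*L[:,0]+sn*L[:,1],-sn*L[:,0]+c*L[:,1],L[:,2]]
m=(abs(L[:,0])<.04)&(abs(L[:,1])<.05)&(L[:,2]>-.008)&(L[:,2]<.06)
Q=L[m];Q=Q[np.argsort(Q[:,1])];print(len(Q));print((Q*1000).round(0).astype(int).tolist())
E
```

```text
8.85 [ 0.4965 -0.3119  0.1635] [-179.972     0.0054   72.0307] [-0.5543 -0.0483 -1.8133] 0.021738142252046802
215
[[31, -50, 2], [8, -50, 25], [25, -50, 4], [12, -49, 21], [16, -49, 14], [20, -49, 10], [13, -49, 25], [11, -48, 26], [7, -47, 26], [12, -46, 26], [11, -45, 28], [3, -45, 25], [10, -44, 30], [5, -43, 29], [3, -42, 30], [7, -41, 30], [7, -40, 33], [2, -38, 31], [-1, -37, 32], [3, -36, 31], [4, -36, 35], [-1, -34, 34], [2, -33, 32], [1, -32, 34], [4, -31, 35], [-2, -28, 34], [1, -27, 32], [2, -27, 35], [0, -25, 30], [1, -24, 34], [3, -22, 34], [-4, -22, 22], [1, -21, 35], [-5, -21, 41], [20, -21, 21], [-6, -20, 56], [-7, -20, 23], [-8, -20, 35], [-5, -20, 11], [-2, -20, 3], [-9, -20, 4], [-10, -20, 50], [11, -20, 5], [14, -20, 14], [-6, -19, 13], [1, -19, 31], [17, -19, 23], [-8, -19, 41], [-3, -19, 5], [2, -19, 2], [11, -19, 8], [-9, -19, 57], [2, -19, 35], [-6, -19, 33], [2, -19, 5], [-8, -19, 15], [-6, -18, 52], [-4, -18, 40], [-5, -18, 7], [-10, -18, 43], [-7, -18, 35], [-5, -18, 23], [-9, -18, 47], [-8, -18, 18], [17, -18, 15], [15, -18, 11], [-4, -18, 59], [-7, -18, 5
[... 1310 characters left out ...]
, 26, 35], [5, 26, 35], [-1, 28, 33], [0, 30, 29], [-2, 31, 31], [-4, 32, 33], [2, 32, 33], [5, 34, 31], [5, 34, 34], [-1, 34, 33], [8, 35, 32], [8, 38, 28], [7, 39, 30], [0, 39, 29], [6, 41, 25], [10, 42, 27], [3, 42, 26], [8, 43, 22], [5, 44, 26], [10, 45, 22], [9, 45, 25], [18, 46, 17], [21, 46, 9], [12, 46, 20], [25, 46, 5], [26, 46, 9], [21, 47, 12], [33, 47, -6], [11, 47, 22], [26, 47, 12], [39, 47, -6], [29, 47, 1], [15, 47, 18], [33, 47, -4], [20, 47, 14], [15, 47, 21], [33, 47, 0], [10, 48, 25], [34, 48, 4], [27, 48, 2], [27, 48, 6], [18, 48, 16], [18, 49, 20], [35, 49, -6], [12, 49, 22], [35, 49, -3], [39, 50, -7], [29, 50, 3], [19, 50, 10], [20, 50, 13], [16, 50, 21], [24, 50, 6]]
```

View pics/s6c.png

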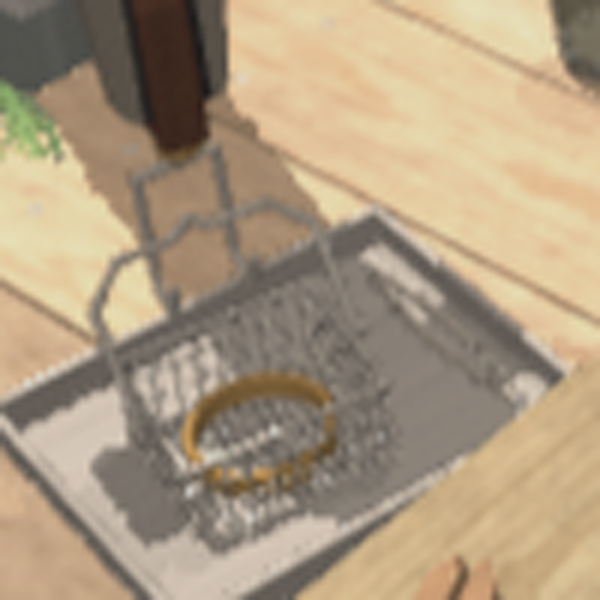

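{"fn": "apply_moves", "kwargs": {"steps": [[0,0,-8,0,0,0,1],[0,0,-9,0,0,0,1],[0,0,-8,0,0,0,1],[0,6,-5,0,0,0,1],[0,8,-5,0,0,0,1],[0,8,-3,0,0,0,1],[0,8,-3,0,0,0,1],[0,8,-1,0,0,0,1],[0,7,-1,0,0,0,1],[0,0,0,0,0,0,1],[0,0,0,0,0,0,1]]}}

```text
time_s: 9.95
position: [0.5395, -0.3257, 0.2061]
tcp_rot: [-180.0, -0.0, 72.0]
force: [-1.0, -0.1, -0.3]
grip_width: 0.0217
```

```bash
python3 - <<'E'
from fit import *
cs,_,ds=snap('s7','side');s=arm.state();print(s['time_s'],s['position'],s['tcp_rot'],s['force'],s['grip_width'])
a=cv2.imread('pics/s7.png');cv2.imwrite('pics/s7c.png',cv2.resize(a[200:320,180:300],None,fx=5,fy=5,interpolation=cv2.INTER_CUBIC))
E
```

```text
10.0 [ 0.5394 -0.3257  0.2062] [-179.9571   -0.0084   72.037 ] [-0.3755  0.6553  0.1681] 0.02203258326117643
```

View pics/s7c.png

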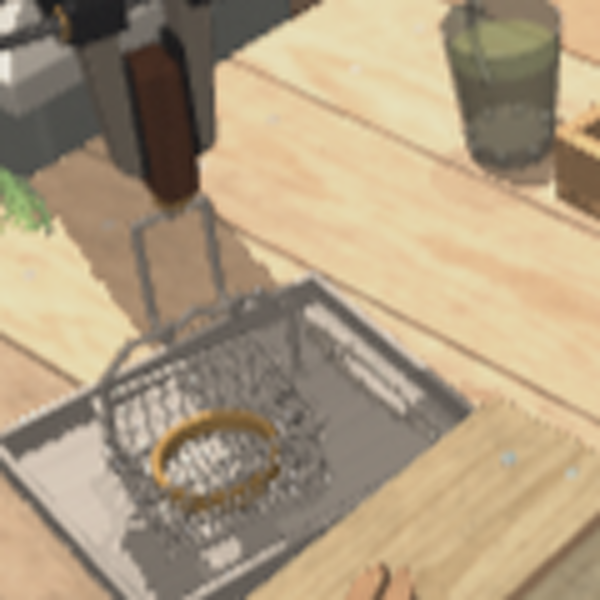

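{"fn": "apply_moves", "kwargs": {"steps": [[0,0,-3,0,0,0,1],[0,0,-4,0,0,0,1],[0,0,-6,0,0,0,1],[0,0,-8,0,0,0,1],[0,0,-10,0,0,0,1],[0,0,-10,0,0,0,1],[0,0,-8,0,0,0,1],[0,0,-5,0,0,0,1],[0,0,0,0,0,0,1],[0,0,0,0,0,0,1]]}}

```text
time_s: 11.0
position: [0.5395, -0.3259, 0.2604]
tcp_rot: [-180.0, 0.0, 72.0]
force: [-0.1, 0.4, -3.6]
grip_width: 0.0216
```

```bash
python3 - <<'E'
from fit import *
cs,_,ds=snap('s8','side');s=arm.state();print(s['time_s'],s['position'],s['tcp_rot'],s['force'],s['grip_width'])
a=cv2.imread('pics/s8.png');cv2.imwrite('pics/s8c.png',cv2.resize(a[190:310,180:300],None,fx=5,fy=5,interpolation=cv2.INTER_CUBIC))
for t in ['w2','w4','s8']:
    P=cloud(*pickle.load(open(f'pics/{t}.pkl','rb')))
    # stand frame
    y=np.radians(-11);c,sn=np.cos(y),np.sin(y);L=P-[.5132,.2831,0];L=np.c_[c*L[:,0]+sn*L[:,1],-sn*L[:,0]+c*L[:,1],L[:,2]]*1000
    m=(L[:,2]>135)&(L[:,2]<215)&(abs(L[:,0])<90)&(abs(L[:,1])<120)
    Q=L[m];print(t,len(Q))
    for ya in range(-110,120,10):
        q=Q[(Q[:,1]>=ya)&(Q[:,1]<ya+10)]
        if len(q): print(ya,len(q),'x',np.percentile(q[:,0],[5,50,95]).round(),'y',np.median(q[:,1]).round(),'z',np.percentile(q[:,2],[5,50,95]).round())
E
```

```text
11.05 [ 0.5393 -0.3258  0.2601] [-179.9503   -0.0059   72.0266] [-0.4665 -0.1434 -3.019 ] 0.02183420742063304
w2 2494
-100 56 x [-3. 52. 56.] y -91.0 z [136. 196. 200.]
-90 266 x [-3. 49. 58.] y -86.0 z [140. 199. 203.]
-80 172 x [-4. 49. 56.] y -75.0 z [153. 197. 201.]
-70 801 x [-17.  26.  53.] y -64.0 z [160. 171. 202.]
-60 107 x [-4. 48. 53.] y -57.0 z [162. 199. 203.]
-50 84 x [-3. 50. 53.] y -45.0 z [148. 199. 201.]
-40 93 x [48. 50. 54.] y -35.0 z [195. 199. 201.]
-30 103 x [48. 51. 56.] y -25.0 z [196. 199. 201.]
-20 103 x [48. 51. 56.] y -15.0 z [196. 199. 201.]
-10 599 x [48. 51. 57.] y -3.0 z [139. 172. 205.]
0 110 x [47. 47. 48.] y 1.0 z [141. 170. 193.]
w4 2670
-100 122 x [-2. 53. 57.] y -91.0 z [136. 196. 200.]
-90 543 x [-3. 50. 59.] y -87.0 z [140. 199. 203.]
-80 331 x [-3. 49. 57.] y -75.0 z [153. 198. 201.]
-70 1564 x [-17.  25.  58.] y -65.0 z [160. 170. 202.]
-60 59 x [-3. -0. 61.] y -57.0 z [156. 164. 200.]
-50 14 x [-1.  0.  0.] y -47.0 z [145. 150. 154.]
-10 24 x [48. 48. 49.] y -1.0 z [135. 140. 146.]
0 13 x [47. 47. 48.] y 1.0 z [136. 141. 146.]
s8 314
-100 2
[... 270 characters left out ...]
.] y -44.0 z [150. 195. 200.]
-40 10 x [-2. 53. 59.] y -36.0 z [138. 196. 200.]
-30 8 x [52. 58. 60.] y -26.0 z [194. 198. 200.]
-20 7 x [54. 56. 59.] y -16.0 z [192. 197. 201.]
-10 51 x [50. 56. 61.] y -3.0 z [141. 181. 209.]
0 30 x [53. 57. 61.] y 2.0 z [140. 181. 208.]
10 6 x [55. 57. 58.] y 16.0 z [192. 198. 201.]
20 8 x [54. 58. 60.] y 25.0 z [194. 197. 200.]
30 8 x [51. 57. 59.] y 36.0 z [195. 198. 202.]
40 5 x [55. 57. 61.] y 45.0 z [195. 198. 199.]
50 9 x [53. 56. 61.] y 57.0 z [193. 199. 201.]
60 33 x [-19.  44.  60.] y 66.0 z [163. 175. 202.]
70 9 x [ 9. 57. 60.] y 74.0 z [178. 197. 202.]
80 11 x [51. 57. 63.] y 88.0 z [191. 197. 202.]
90 3 x [50. 54. 56.] y 91.0 z [199. 199. 201.]
```

View pics/s8c.png

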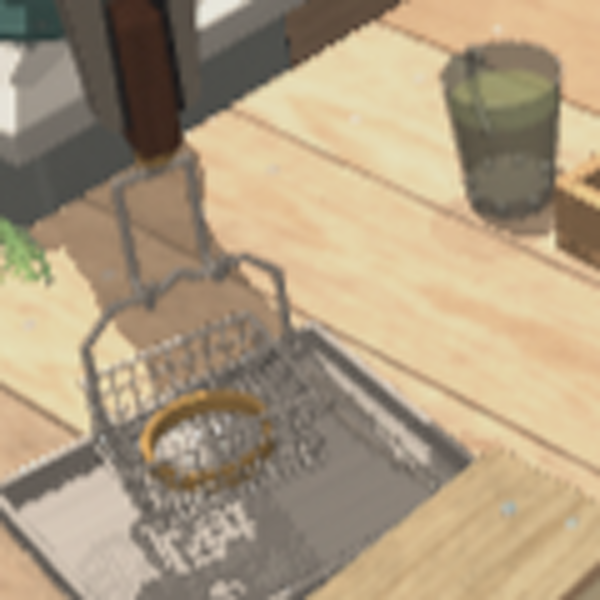

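```bash
python3 - <<'E'
from h import *
plan([(.537,-.322,.285,72,2),(.525,-.295,.325,73,2),(.50,-.23,.34,74,3),(.45,-.06,.34,76,7),(.405,.09,.34,77,6),(.40,.20,.34,78,5),(.415,.30,.335,79,5),(.424,.35,.325,79,4),(.427,.366,.315,79,3)],1)
E
```

```text
end [427.3 366.2 315.1] 78.99
[[1,-2,-12,0,0,0,1],
 [2,-1,-13,0,0,0,1],
 [11,-10,-20,0,0,-0.08,1],
 [11,-10,-20,0,0,-0.08,1],
 [18,-14,-5,0,0,-0.06,1],
 [18,-14,-5,0,0,-0.05,1],
 [19,-15,-5,0,0,-0.06,1],
 [21,-14,0,0,0,-0.05,1],
 [22,-13,0,0,0,-0.05,1],
 [21,-13,0,0,0,-0.05,1],
 [22,-13,0,0,0,-0.05,1],
 [22,-13,0,0,0,-0.04,1]]

[[22,-13,0,0,0,-0.05,1],
 [21,-13,0,0,0,-0.04,1],
 [22,-13,0,0,0,-0.03,1],
 [23,-13,0,0,0,-0.03,1],
 [23,-13,0,0,0,-0.03,1],
 [22,-13,0,0,0,-0.03,1],
 [23,-14,0,0,0,-0.02,1],
 [22,-13,0,0,0,-0.03,1],
 [21,-6,0,0,0,-0.03,1],
 [21,-6,0,0,0,-0.03,1],
 [22,-6,0,0,0,-0.04,1],
 [21,-6,0,0,0,-0.03,1]]

[[22,-5,0,0,0,-0.04,1],
 [20,-1,1,0,0,-0.03,1],
 [20,-1,1,0,0,-0.03,1],
 [20,-1,1,0,0,-0.03,1],
 [20,-1,1,0,0,-0.04,1],
 [21,-1,1,0,0,-0.03,1],
 [13,-0,3,0,0,-0,1],
 [12,-0,2,0,0,-0,1],
 [13,-1,3,0,0,-0,1],
 [12,-0,2,0,0,-0,1],
 [6,-0,3,0,0,-0,1],
 [5,-0,4,0,0,-0,1]]

[[6,-0,3,0,0,-0,1]]
```

{"fn": "apply_moves", "kwargs": {"steps": [[1,-2,-12,0,0,0,1],[4,-3,-15,0,0,0,1],[9,-8,-18,0,0,-0.08,1],[13,-10,-18,0,0,-0.08,1],[16,-14,-7,0,0,-0.06,1],[18,-14,-5,0,0,-0.05,1],[19,-15,-5,0,0,-0.06,1],[21,-14,0,0,0,-0.05,1],[22,-13,0,0,0,-0.05,1],[21,-13,0,0,0,-0.05,1],[22,-13,0,0,0,-0.05,1],[22,-13,0,0,0,-0.04,1]]}}

```text
time_s: 12.25
position: [0.4645, -0.1063, 0.3411]
tcp_rot: [179.9, 0.0, 75.5]
force: [-0.7, 1.0, -2.9]
grip_width: 0.0215
```

{"fn": "apply_moves", "kwargs": {"steps": [[22,-13,0,0,0,-0.05,1],[21,-13,0,0,0,-0.04,1],[22,-13,0,0,0,-0.03,1],[23,-13,0,0,0,-0.03,1],[23,-13,0,0,0,-0.03,1],[22,-13,0,0,0,-0.03,1],[22,-12,0,0,0,-0.02,1],[22,-10,0,0,0,-0.03,1],[21,-8,0,0,0,-0.03,1],[21,-6,0,0,0,-0.03,1],[22,-6,0,0,0,-0.04,1],[21,-6,0,0,0,-0.03,1]]}}

```text
time_s: 13.45
position: [0.4025, 0.1777, 0.3406]
tcp_rot: [180.0, 0.0, 77.8]
force: [0.9, 0.3, -2.5]
grip_width: 0.0215
```

```bash
python3 - <<'E'
from h import *
s=arm.state();print(s['time_s'],s['position'],s['tcp_rot'],s['force'],s['q'])
plan([(.40,.20,.34,78,1),(.415,.30,.335,79,5),(.424,.35,.325,79,4),(.427,.366,.315,79,3)],1)
E
```

```text
13.45 [0.40245156 0.17772778 0.34064798] [1.79972848e+02 1.94725812e-02 7.78207124e+01] [ 0.93045193  0.30375897 -2.54757425] [ 30.13547104   3.56779316 -59.10972021 107.32663457   3.27490321
  70.8612858   47.82113114]
end [427.3 365.6 314.6] 79.02
[[21,-7,1,0,0,-0.03,1],
 [20,-1,1,0,0,-0.03,1],
 [20,-1,1,0,0,-0.03,1],
 [20,-1,1,0,0,-0.04,1],
 [21,-1,1,0,0,-0.03,1],
 [20,-2,1,0,0,-0.04,1],
 [13,-0,2,0,0,0,1],
 [13,-0,3,0,0,0,1],
 [13,-0,2,0,0,0,1],
 [12,-0,3,0,0,0,1],
 [5,-0,3,0,0,0,1],
 [6,-0,3,0,0,0,1]]

[[5,-0,4,0,0,0,1]]
```

{"fn": "apply_moves", "kwargs": {"steps": [[21,-5,1,0,0,-0.03,1],[20,-2,1,0,0,-0.03,1],[20,-1,1,0,0,-0.03,1],[20,-1,1,0,0,-0.04,1],[20,-1,1,0,0,-0.03,1],[18,-1,1,0,0,-0.04,1],[15,0,2,0,0,0,1],[13,0,2,0,0,0,1],[12,0,2,0,0,0,1],[10,0,2,0,0,0,1],[8,0,2,0,0,0,1],[6,0,2,0,0,0,1]]}}

```text
time_s: 14.65
position: [0.4289, 0.3582, 0.3224]
tcp_rot: [-180.0, 0.0, 79.0]
force: [-0.3, -0.9, -2.4]
grip_width: 0.0221
```

{"fn": "apply_moves", "kwargs": {"steps": [[3,0,3,0,0,0,1],[0,0,2,0,0,0,1],[0,0,0,0,0,0,1],[0,0,0,0,0,0,1],[0,0,0,0,0,0,1]]}}

```text
time_s: 15.15
position: [0.4298, 0.3603, 0.3177]
tcp_rot: [180.0, 0.0, 79.0]
force: [-0.3, 0.3, -3.0]
grip_width: 0.0222
```

```bash
python3 - <<'E'
from fit import *
cs,_,ds=snap('s9','side');snap('w9');s=arm.state();print(s['time_s'],s['position'],s['tcp_rot'],s['force'],s['q'])
a=cv2.imread('pics/s9.png');cv2.imwrite('pics/s9c.png',cv2.resize(a[100:220,290:410],None,fx=5,fy=5,interpolation=cv2.INTER_CUBIC))
E
```

```text
15.25 [0.4298 0.3604 0.3177] [179.9784  -0.0023  78.9658] [ 0.6156  0.1466 -3.3472] [  1.1355  23.4012 -58.1939  94.7907  20.6401  73.418   18.0186]
```

View pics/s9c.png

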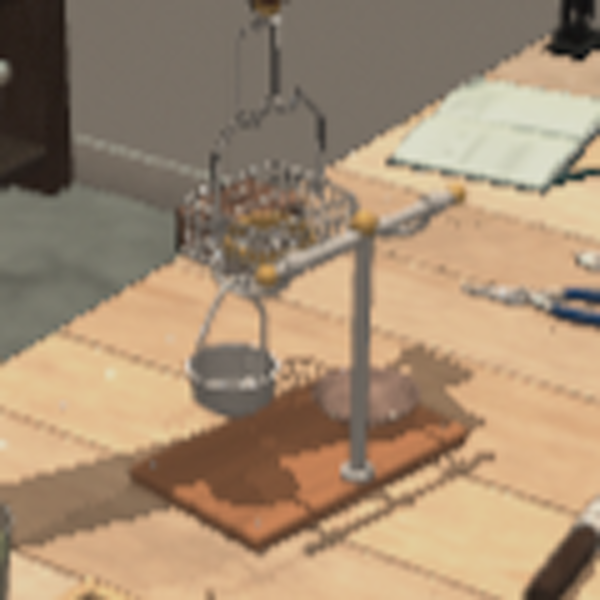

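View pics/w9.png

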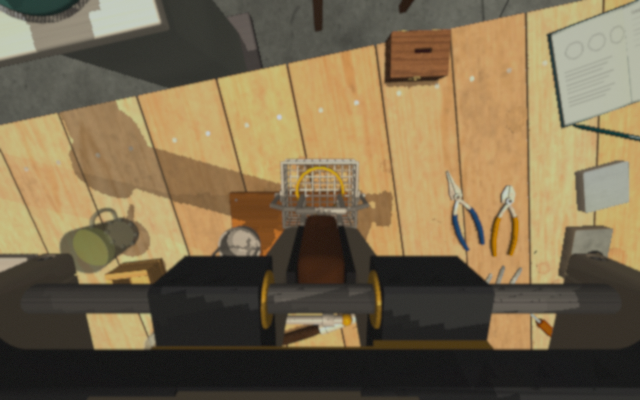

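```bash
python3 - <<'E'
from fit import *
def stf(P):
    y=np.radians(-11);c,sn=np.cos(y),np.sin(y);L=P-[.5132,.2831,0];return np.c_[c*L[:,0]+sn*L[:,1],-sn*L[:,0]+c*L[:,1],L[:,2]]*1000
for t in ['s8','s7','s6']:
    L=stf(cloud(*pickle.load(open(f'pics/{t}.pkl','rb'))))
    for y0 in (65,-65):
        m=(L[:,0]<46)&(L[:,0]>-30)&(abs(L[:,1]-y0)<9)&(L[:,2]>155)&(L[:,2]<205)
        Q=L[m];print(t,y0,Q[np.argsort(Q[:,0])].round().astype(int).tolist())
s=arm.state();print('tcp',stf(np.array([s['position']])))
L=stf(cloud(*pickle.load(open('pics/s9.pkl','rb'))))
T=stf(np.array([s['position']]))[0]
m=(abs(L[:,0]-T[0])<50)&(abs(L[:,1]-T[1])<60)&(L[:,2]>T[2]-140)&(L[:,2]<T[2]-25)
Q=L[m]-T
for z in range(-140,-25,5):
    q=Q[(Q[:,2]>=z)&(Q[:,2]<z+5)]
    if len(q): print(z,len(q),'x',np.percentile(q[:,0],[0,50,100]).round(),'y',np.percentile(q[:,1],[0,50,100]).round())
E
```

```text
s8 65 [[-20, 69, 171], [-20, 68, 174], [-20, 73, 170], [-18, 67, 168], [-17, 66, 165], [-13, 67, 170], [18, 63, 163], [22, 65, 164], [23, 68, 163], [27, 64, 169], [31, 65, 167], [31, 64, 171], [34, 66, 167], [34, 66, 172], [35, 70, 167], [37, 67, 175], [39, 66, 173], [44, 65, 175], [44, 64, 179]]
s8 -65 [[-22, -60, 161], [-18, -63, 167], [-17, -64, 172], [-16, -65, 176], [-16, -61, 175], [-15, -62, 165], [-14, -62, 168], [-14, -63, 172], [-13, -64, 159], [-11, -61, 158], [-11, -66, 164], [-10, -63, 163], [-5, -62, 157], [-2, -56, 164], [0, -58, 161], [0, -71, 162], [0, -67, 165], [2, -64, 164], [2, -74, 160], [3, -65, 168], [5, -62, 161], [5, -68, 163], [5, -63, 158], [10, -63, 163], [12, -65, 161], [16, -64, 162], [18, -61, 162], [18, -62, 166], [21, -60, 166], [26, -65, 166], [27, -62, 165], [30, -64, 171], [33, -63, 171], [34, -64, 169], [37, -62, 173], [40, -65, 171], [44, -65, 176], [44, -65, 180]]
s7 65 [[-19, 67, 168], [-18, 67, 164], [-17, 66, 173], [-17, 65, 176], [-16, 70, 172], [-13, 67, 170], [16, 66, 161], [23, 68, 167], [24, 62, 165], [27, 64, 166], [32, 63, 168], [32, 
[... 2038 characters left out ...]
 y [-49. -46.  37.]
-105 8 x [3. 6. 9.] y [-48. -21.  39.]
-100 24 x [-13.   6.  13.] y [-48.  -5.  32.]
-95 15 x [-11.   6.  15.] y [-33.  -7.  16.]
-90 8 x [-9.  3. 20.] y [-19.  13.  19.]
-85 6 x [-13. -10.  18.] y [-18.  17.  19.]
-80 5 x [-15.  -9.  -5.] y [-20.  15.  20.]
-75 3 x [-11.  -9.  -8.] y [-19.  14.  21.]
-70 5 x [-12. -11.  -7.] y [-20.  17.  21.]
-65 2 x [-7. -6. -6.] y [-22. -21. -21.]
-60 7 x [-14.  -9.  -5.] y [-19.  17.  21.]
-55 1 x [-5. -5. -5.] y [-23. -23. -23.]
-50 7 x [-13.  -8.  -6.] y [-22.  16.  23.]
-45 6 x [-11. -10.  -7.] y [-21.  -5.  16.]
-40 8 x [-10.  -7.  -2.] y [-25.  -3.  19.]
-35 3 x [-8. -2. -1.] y [-3. -1.  3.]
-30 3 x [-6.  6.  8.] y [-8. -6. -2.]
```

{"fn": "apply_moves", "kwargs": {"steps": [[4,0,6,0,0,0,1],[4,4,8,0,0,0,1],[0,8,8,0,0,0,1],[0,12,1,0,0,0,1],[0,14,0,0,0,0,1],[0,15,0,0,0,0,1],[0,14,0,0,0,0,1],[0,12,0,0,0,0,1],[0,8,0,0,0,0,1],[0,6,0,0,0,0,1],[0,0,0,0,0,0,1],[0,0,0,0,0,0,1]]}}

```text
time_s: 16.45
position: [0.5219, 0.3509, 0.2946]
tcp_rot: [-180.0, 0.0, 79.0]
force: [-0.2, 0.6, -3.0]
grip_width: 0.0222
```

```bash
python3 - <<'E'
from fit import *
def stf(P):
    y=np.radians(-11);c,sn=np.cos(y),np.sin(y);L=P-[.5132,.2831,0];return np.c_[c*L[:,0]+sn*L[:,1],-sn*L[:,0]+c*L[:,1],L[:,2]]*1000
cs,_,ds=snap('s10','side');s=arm.state();print(s['time_s'],s['position'],s['tcp_rot'],s['force'],s['q'])
a=cv2.imread('pics/s10.png');cv2.imwrite('pics/s10c.png',cv2.resize(a[90:190,310:410],None,fx=6,fy=6,interpolation=cv2.INTER_CUBIC))
T=stf(np.array([s['position']]))[0];print(T)
L=stf(cloud(cs,ds))
m=(abs(L[:,0]-T[0])<50)&(abs(L[:,1]-T[1])<60)&(L[:,2]>T[2]-140)&(L[:,2]<T[2]-25)
Q=L[m]
for z in range(150,270,5):
    q=Q[(Q[:,2]>=z)&(Q[:,2]<z+5)]
    if len(q): print(z,q[np.argsort(q[:,1])][:,:2].round().astype(int).tolist())
E
```

```text
16.5 [0.5218 0.351  0.2947] [-179.9896   -0.0013   79.0427] [ 0.0364 -0.3267 -2.8073] [ -0.0909  31.2786 -53.9928  87.2422  25.8016  74.7097  22.0598]
[ -4.5256  68.329  294.6771]
155 [[15, 72]]
160 [[18, 63], [22, 69], [26, 69]]
165 [[2, 13], [-3, 18], [-12, 61], [25, 66], [-19, 67], [32, 69], [35, 70], [-20, 74]]
170 [[7, 12], [1, 14], [2, 17], [37, 62], [31, 64], [-11, 64], [-18, 66], [34, 70], [2, 115], [2, 115]]
175 [[0, 15], [1, 19], [42, 62], [44, 64], [-17, 66], [45, 68], [40, 69], [-1, 117]]
180 [[3, 12], [-1, 16], [3, 16], [2, 18], [43, 70], [3, 113]]
185 [[2, 17], [5, 19], [2, 22], [1, 110], [2, 114]]
190 [[6, 22], [-3, 26], [-6, 34], [5, 47], [-13, 51], [0, 52], [1, 85], [-5, 86], [4, 86], [1, 104], [-2, 107], [2, 108]]
195 [[3, 25], [3, 30], [1, 37], [-1, 43], [2, 45], [1, 46], [-9, 47], [8, 48], [-18, 51], [2, 69], [5, 80], [2, 84], [6, 84], [-4, 85], [-9, 85], [-14, 86], [-10, 87], [-18, 90], [-2, 92]]
200 [[1, 32], [5, 37], [9, 47], [4, 47], [-15, 48], [-11, 49], [11, 50], [-13, 51], [5, 52], [0, 66], [2, 68], [5, 70], [13, 81], [9, 81], [6, 88], [6, 94]]
205 [[12, 48], [12, 49], [-14, 51], [4, 62], [-11, 82], [11, 84], [13, 86], [-16, 87]]
210 [[-12, 49], [8, 53], [-10, 81], [-11, 87], [11, 88]]
215 [[-10, 47], [-13, 51], [-7, 82], [-15, 85], [-15, 86], [-13, 88]]
220 [[-10, 47], [-11, 86]]
225 [[-9, 46], [-10, 80], [-14, 84], [-16, 86], [-14, 89], [-14, 89]]
230 [[-9, 46], [-12, 49], [-13, 83]]
235 [[-11, 47], [-15, 52], [-14, 83], [-9, 84], [-12, 87]]
240 [[-15, 51], [-14, 83], [-14, 84], [-12, 87], [-13, 87]]
245 [[-10, 46], [-13, 82], [-14, 89]]
250 [[-12, 48], [-12, 52], [-13, 58], [-16, 62], [-13, 63], [-11, 65], [-11, 85], [-13, 87]]
255 [[-12, 48], [-15, 56], [-9, 64], [-5, 64], [-17, 67], [-6, 70], [-8, 77]]
260 [[-5, 64], [-3, 66], [-1, 70]]
265 [[-7, 61], [1, 63], [2, 65], [3, 70]]
```

View pics/s10c.png

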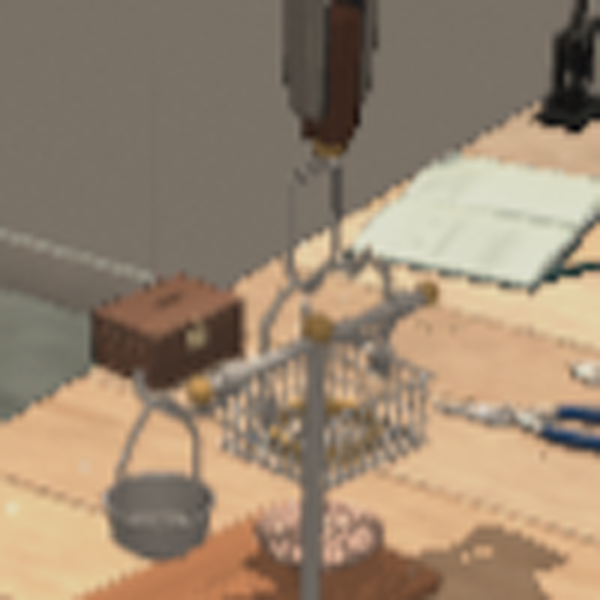

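{"fn": "apply_moves", "kwargs": {"steps": [[0,0,5,0,0,0,1],[0,0,7,0,0,0,1],[0,0,7,0,0,0,1],[0,0,7,0,0,0,1],[0,0,6,0,0,0,1],[0,0,4,0,0,0,1],[0,0,4,0,0,0,1],[0,1,3,0,0,0,1],[0,1,5,0,0,0,1],[0,0,5,0,0,0,1],[0,0,0,0,0,0,1],[0,0,0,0,0,0,1]]}}

```text
time_s: 17.7
position: [0.5244, 0.3503, 0.2415]
tcp_rot: [-180.0, 0.0, 79.0]
force: [-0.1, -0.4, -1.1]
grip_width: 0.0217
```

```bash
cat >> fit.py <<'E'
def stf(P):
    y=np.radians(-11);c,sn=np.cos(y),np.sin(y);L=P-[.5132,.2831,0];return np.c_[c*L[:,0]+sn*L[:,1],-sn*L[:,0]+c*L[:,1],L[:,2]]*1000
E
python3 - <<'E'
from fit import *
cs,_,ds=snap('s11','side');s=arm.state();print(s['time_s'],s['position'],s['tcp_rot'],s['force'])
a=cv2.imread('pics/s11.png');cv2.imwrite('pics/s11c.png',cv2.resize(a[90:190,310:410],None,fx=6,fy=6,interpolation=cv2.INTER_CUBIC))
T=stf(np.array([s['position']]))[0];print(T)
L=stf(cloud(cs,ds))
m=(abs(L[:,0]-T[0])<50)&(abs(L[:,1]-T[1])<60)&(L[:,2]>110)&(L[:,2]<215)
Q=L[m]
for z in range(110,215,5):
    q=Q[(Q[:,2]>=z)&(Q[:,2]<z+5)]
    if len(q): print(z,q[np.argsort(q[:,1])][:,:2].round().astype(int).tolist())
E
```

```text
17.75 [0.5244 0.3504 0.2417] [179.9976  -0.0143  78.992 ] [0.379  0.1005 0.0203]
[ -1.8584  68.2401 241.6928]
110 [[3, 13], [3, 14], [-3, 19], [6, 114], [5, 115], [0, 115], [0, 120]]
115 [[2, 113], [-1, 116], [1, 119]]
120 [[1, 15], [0, 16], [-1, 115], [1, 119]]
125 [[1, 15], [3, 117], [-2, 117], [-3, 118]]
130 [[4, 12], [6, 113], [-2, 116]]
135 [[1, 15], [1, 15], [1, 48], [-1, 84], [6, 87], [-2, 116], [2, 117], [1, 118]]
140 [[-4, 43], [-2, 46], [-1, 50], [-11, 51], [6, 82], [-4, 82], [-9, 83], [8, 85], [-2, 86], [2, 86], [10, 88], [-10, 89]]
145 [[3, 12], [1, 14], [1, 19], [1, 20], [-3, 47], [11, 87], [4, 114]]
150 [[5, 20], [3, 22], [1, 111]]
155 [[-13, 52]]
160 [[-8, 47], [-11, 50], [17, 64], [21, 65], [-18, 67], [-2, 75], [-12, 85], [-8, 86]]
165 [[-10, 48], [27, 64], [32, 64], [36, 64], [-17, 65], [28, 67], [37, 68], [31, 69], [-9, 82], [-11, 83], [-6, 84], [-11, 89]]
170 [[-9, 48], [29, 62], [-12, 65], [38, 66], [-18, 66], [41, 68], [-20, 68], [-18, 71], [-11, 83], [-10, 88]]
175 [[-8, 46], [44, 64], [39, 65], [-13, 85], [-8, 85]]
180 [[-7, 45], [-10, 48], [-8, 80], [-8, 85]]
185 [[-12, 50], [-13, 51], [-8, 80], [-5, 82], [-11, 83], [-12, 89]]
190 [[-8, 84], [-13, 84]]
195 [[-10, 47], [-12, 59], [-9, 81], [-7, 83]]
200 [[-8, 46], [-14, 52], [-10, 52], [-10, 52], [-9, 61], [-13, 61], [-8, 65], [-6, 67], [-9, 80], [-7, 83], [-12, 88]]
205 [[-8, 64], [1, 65], [-5, 67]]
210 [[-5, 62], [2, 64], [-4, 65], [1, 70]]
```

View pics/s11c.png

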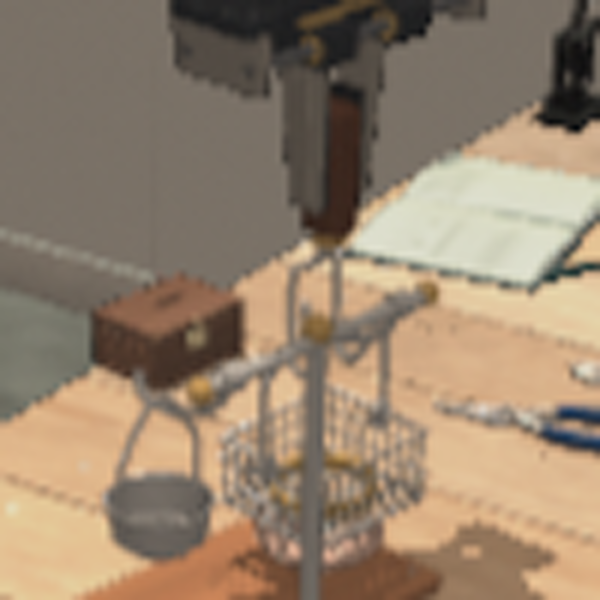

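{"fn": "apply_moves", "kwargs": {"steps": [[0,0,5,0,0,0,1],[0,0,5,0,0,0,1],[0,0,4,0,0,0,1],[0,0,0,0,0,0,1],[0,0,0,0,0,0,1]]}}

```text
time_s: 18.25
position: [0.5244, 0.3502, 0.2274]
tcp_rot: [-180.0, 0.0, 79.0]
force: [0.1, -0.4, -1.0]
grip_width: 0.0221
```

```bash
python3 - <<'E'
from fit import *
cs,_,ds=snap('s12','side');s=arm.state();print(s['time_s'],s['position'],s['tcp_rot'],s['force'])
T=stf(np.array([s['position']]))[0];print(T)
L=stf(cloud(cs,ds))
m=(abs(L[:,0]-T[0])<50)&(abs(L[:,1]-T[1])<60)&(L[:,2]>110)&(L[:,2]<205)
Q=L[m]
for z in range(110,215,5):
    q=Q[(Q[:,2]>=z)&(Q[:,2]<z+5)]
    if len(q): print(z,q[np.argsort(q[:,1])][:,:2].round().astype(int).tolist())
E
```

```text
18.3 [0.5244 0.3504 0.2276] [-179.9975   -0.0065   78.9908] [ 0.9351 -0.4681  0.4274]
[ -1.8277  68.1673 227.5844]
110 [[4, 17], [1, 20], [0, 115], [0, 121]]
115 [[4, 12], [5, 16], [0, 16], [-2, 18], [0, 21], [6, 113], [-1, 116], [0, 119], [-5, 120]]
120 [[3, 18], [-3, 24], [-5, 85], [-2, 91], [1, 114], [1, 118]]
125 [[4, 12], [1, 15], [-3, 18], [-1, 46], [3, 46], [-9, 48], [-2, 51], [-10, 55], [8, 81], [-4, 83], [-9, 84], [-1, 85], [-11, 86], [0, 114], [4, 115]]
130 [[2, 18], [-9, 48], [-4, 83], [10, 84], [9, 84], [-1, 115], [3, 116]]
135 [[3, 13], [6, 14], [3, 17], [-9, 49], [-9, 49], [-7, 80], [16, 82], [-9, 83], [1, 112], [2, 117], [1, 117]]
140 [[3, 13], [2, 13], [2, 18], [-13, 52], [14, 83], [-9, 83], [11, 87], [2, 112]]
145 [[2, 18], [1, 24], [18, 84], [5, 113]]
150 [[2, 18], [2, 23], [2, 110]]
160 [[-7, 46], [-11, 50], [25, 66], [15, 66], [19, 67], [-21, 70], [-1, 73], [-10, 83], [-8, 86], [-9, 87]]
165 [[-6, 45], [32, 64], [-18, 66], [24, 67], [33, 67], [33, 72], [-11, 84], [-15, 88]]
170 [[-8, 47], [-8, 47], [-14, 62], [31, 64], [35, 65], [-12, 65], [38, 66], [-15, 68], [-20, 69], [-7, 84], [-12, 85], [-13, 86], [-10, 87]]
175 [[-9, 47], [45, 64], [43, 65], [37, 67], [-12, 84], [-10, 88], [-11, 89]]
180 [[-11, 49], [47, 65], [-7, 84], [-15, 87]]
185 [[-7, 45], [-12, 50], [-10, 53], [-14, 57], [-11, 59], [-11, 64], [-13, 66], [-9, 66], [-10, 78], [-9, 81], [-11, 88]]
190 [[-6, 63], [-3, 65]]
195 [[5, 61], [-7, 64], [-3, 64]]
200 [[-3, 60], [-1, 63], [3, 63], [7, 63], [8, 68]]
```

{"fn": "apply_moves", "kwargs": {"steps": [[0,-4,0,0,0,0,1],[0,-6,0,0,0,0,1],[0,-8,0,0,0,0,1],[0,-8,0,0,0,0,1],[0,-10,0,0,0,0,1],[0,-15,0,0,0,0,1],[0,-20,0,0,0,0,1],[0,-20,0,0,0,0,1],[0,-9,0,0,0,0,1],[0,0,0,0,0,0,1]]}}

```text
time_s: 19.3
position: [0.4247, 0.37, 0.228]
tcp_rot: [180.0, 0.0, 79.1]
force: [0.8, 0.7, -0.2]
grip_width: 0.022
```

```bash
python3 - <<'E'
from fit import *
cs,_,ds=snap('s13','side');snap('w13');s=arm.state();print(s['time_s'],s['position'],s['tcp_rot'],s['force'])
a=cv2.imread('pics/s13.png');cv2.imwrite('pics/s13c.png',cv2.resize(a[90:190,290:410],None,fx=6,fy=6,interpolation=cv2.INTER_CUBIC))
E
```

```text
19.4 [0.4269 0.3692 0.2277] [179.9502   0.0011  78.9586] [ 0.3602 -0.5508 -0.0359]
```

View pics/s13c.png

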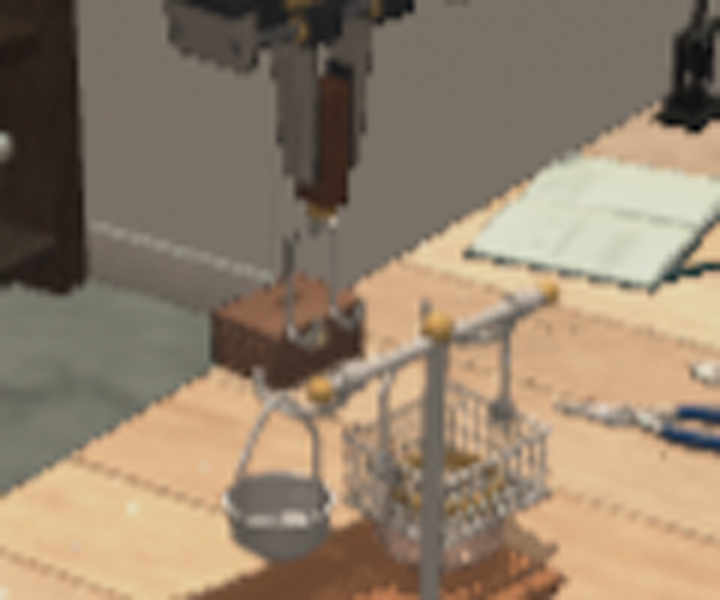

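View pics/w13.png

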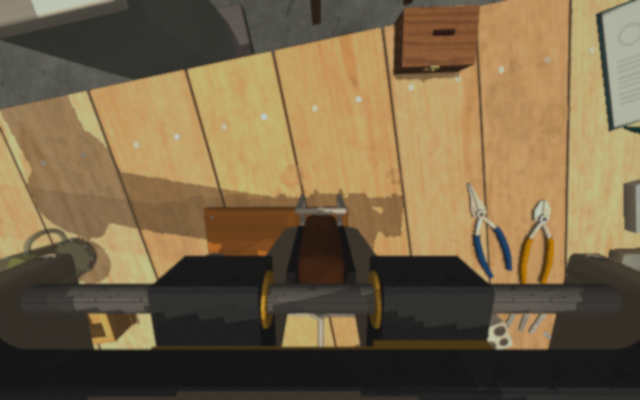

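```bash
python3 - <<'E'
from h import *
plan([(.42,.365,.26,79,2),(.40,.30,.265,80,3),(.395,.20,.265,81,4),(.42,.12,.26,83,3),(.50,.04,.25,85,4),(.548,.0,.235,86.7,3),(.558,-.006,.225,86.7,3)],1)
E
```

```text
end [557.9  -5.7 224.7] 86.7
[[-3,-3,-16,0,0,-0,1],
 [-2,-3,-16,0,0,-0.01,1],
 [-23,-2,-2,0,0,-0.05,1],
 [-22,-3,-2,0,0,-0.06,1],
 [-23,-3,-1,0,0,-0.05,1],
 [-25,3,-0,0,0,-0.04,1],
 [-25,3,-0,0,0,-0.04,1],
 [-25,3,-0,0,0,-0.05,1],
 [-24,3,-0,0,0,-0.04,1],
 [-25,12,2,0,0,-0.11,1],
 [-25,12,1,0,0,-0.11,1],
 [-26,13,2,0,0,-0.11,1]]

[[-17,22,2,0,0,-0.08,1],
 [-18,22,3,0,0,-0.09,1],
 [-18,22,2,0,0,-0.08,1],
 [-18,22,3,0,0,-0.09,1],
 [-12,17,5,0,0,-0.09,1],
 [-12,17,5,0,0,-0.1,1],
 [-12,17,5,0,0,-0.09,1],
 [-2,3,3,0,0,-0,1],
 [-2,4,3,0,0,-0,1],
 [-1,3,4,0,0,-0,1]]
```

{"fn": "apply_moves", "kwargs": {"steps": [[-3,-3,-16,0,0,0,1],[-2,-3,-16,0,0,0,1],[-23,-2,-2,0,0,-0.05,1],[-22,-3,-2,0,0,-0.06,1],[-23,-3,-1,0,0,-0.05,1],[-25,3,0,0,0,-0.04,1],[-25,3,0,0,0,-0.04,1],[-25,3,0,0,0,-0.05,1],[-24,3,0,0,0,-0.04,1],[-25,12,2,0,0,-0.11,1],[-25,12,1,0,0,-0.11,1],[-26,13,2,0,0,-0.11,1]]}}

```text
time_s: 20.6
position: [0.4204, 0.1193, 0.2611]
tcp_rot: [179.8, 0.0, 83.0]
force: [0.2, 0.4, -0.2]
grip_width: 0.0216
```

{"fn": "apply_moves", "kwargs": {"steps": [[-17,22,2,0,0,-0.08,1],[-18,22,3,0,0,-0.09,1],[-18,22,2,0,0,-0.08,1],[-18,22,3,0,0,-0.09,1],[-12,17,5,0,0,-0.09,1],[-12,17,5,0,0,-0.1,1],[-12,17,5,0,0,-0.09,1],[-2,3,3,0,0,0,1],[-2,4,3,0,0,0,1],[-1,3,4,0,0,0,1],[0,0,0,0,0,0,1],[0,0,0,0,0,0,1]]}}

```text
time_s: 21.8
position: [0.5567, -0.0049, 0.2248]
tcp_rot: [180.0, 0.0, 86.7]
force: [-0.3, -0.5, -1.3]
grip_width: 0.022
```

```bash
python3 - <<'E'
from fit import *
snap('w14');snap('s14','side');s=arm.state();print(s['time_s'],s['position'],s['tcp_rot'],s['force'],s['grip_width'])
a=cv2.imread('pics/s14.png');cv2.imwrite('pics/s14c.png',cv2.resize(a[150:270,260:380],None,fx=5,fy=5,interpolation=cv2.INTER_CUBIC))
plan([(.558,-.006,.18,86.7,3),(.558,-.006,.116,86.7,7)],1)
E
```

```text
21.9 [ 0.5569 -0.005   0.2249] [179.984    0.0111  86.7156] [-0.3157 -0.1108 -1.1558] 0.021689044881677142
end [557.8  -6.1 115.9] 86.72
[[-0,0,15,0,0,0,1],
 [-0,1,15,0,0,0,1],
 [-1,0,15,0,0,0,1],
 [0,0,9,0,0,0,1],
 [0,0,9,0,0,0,1],
 [0,0,9,0,0,0,1],
 [0,0,9,0,0,0,1],
 [0,0,9,0,0,0,1],
 [0,0,9,0,0,0,1],
 [0,0,10,0,0,0,1]]
```

View pics/s14c.png

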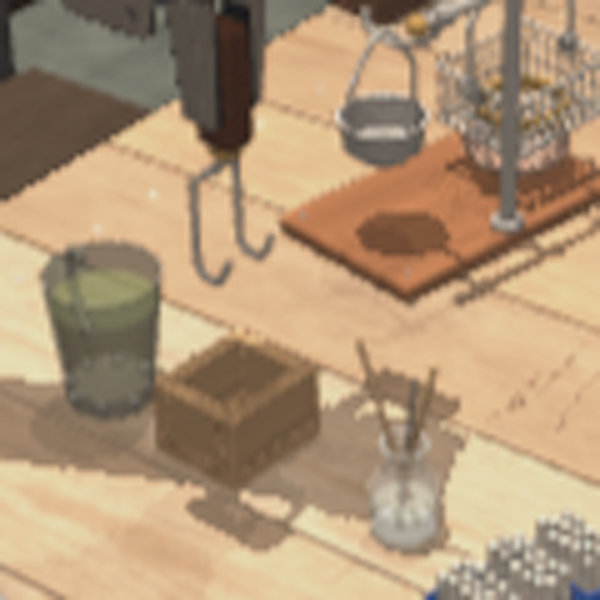

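View pics/w14.png

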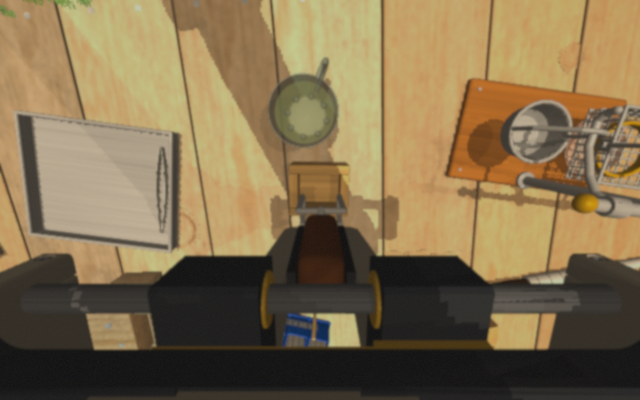

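{"fn": "apply_moves", "kwargs": {"steps": [[0,0,12,0,0,0,1],[0,1,15,0,0,0,1],[-1,0,15,0,0,0,1],[0,0,11,0,0,0,1],[0,0,10,0,0,0,1],[0,0,10,0,0,0,1],[0,0,10,0,0,0,1],[0,0,10,0,0,0,1],[0,0,8,0,0,0,1],[0,0,7,0,0,0,1],[0,0,0,0,0,0,1],[0,0,0,0,0,0,1]]}}

```text
time_s: 23.1
position: [0.5582, -0.0065, 0.1167]
tcp_rot: [180.0, -0.0, 86.7]
force: [0.1, -0.1, -0.6]
grip_width: 0.0221
```

Lower the last 1–2 mm, then release slowly.

{"fn": "apply_moves", "kwargs": {"steps": [[0,0,1,0,0,0,1],[0,0,1,0,0,0,1],[0,0,0,0,0,0,1]]}}

```text
time_s: 23.4
position: [0.5581, -0.0067, 0.1147]
tcp_rot: [180.0, 0.0, 86.7]
force: [0.4, 0.7, -1.6]
grip_width: 0.0216
```

{"fn": "apply_moves", "kwargs": {"steps": [[0,0,0,0,0,0,0.7],[0,0,0,0,0,0,0.5],[0,0,0,0,0,0,0.3],[0,0,0,0,0,0,0.2],[0,0,0,0,0,0,0],[0,0,0,0,0,0,0],[0,0,0,0,0,0,0],[0,0,0,0,0,0,0],[0,0,0,0,0,0,0]]}}

```text
time_s: 24.3
position: [0.558, -0.0066, 0.1145]
tcp_rot: [-180.0, 0.0, 86.7]
force: [-0.8, 0.2, -0.8]
grip_width: 0.089
```

```bash
python3 - <<'E'
from fit import *
snap('w15');s=arm.state();print(s['time_s'],s['position'],s['tcp_rot'],s['force'],s['grip_width'])
E
```

```text
24.35 [ 0.558  -0.0066  0.1146] [-179.9997    0.0049   86.6683] [-0.4835  0.6661  0.2286] 0.09163969199685454
```

View pics/w15.png

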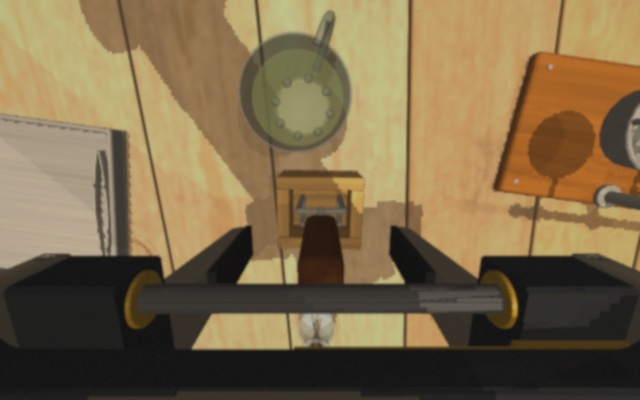

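Open; lifter stands in the block. Retreat straight up.

{"fn": "apply_moves", "kwargs": {"steps": [[0,0,-10,0,0,0,0],[0,0,-20,0,0,0,0],[0,0,-25,0,0,0,0],[0,0,-25,0,0,0,0],[0,0,-25,0,0,0,0],[0,0,-25,0,0,0,0],[0,0,-20,0,0,0,0],[0,-10,0,0,0,0,0],[0,-20,0,0,0,0,0],[0,-20,0,0,0,0,0],[0,0,0,0,0,0,0],[0,0,0,0,0,0,0]]}}

```text
time_s: 25.55
position: [0.5078, -0.0041, 0.2644]
tcp_rot: [180.0, 0.1, 86.6]
force: [0.6, -0.3, -0.8]
grip_width: 0.092
```

```bash
python3 - <<'E'
from fit import *
snap('w16');cs,_,ds=snap('s16','side');s=arm.state();print(s['time_s'],s['position'],s['force'])
a=cv2.imread('pics/s16.png');cv2.imwrite('pics/s16c.png',cv2.resize(a[120:270,260:410],None,fx=4,fy=4,interpolation=cv2.INTER_CUBIC))
P=cloud(cs,ds);m=(abs(P[:,0]-.56)<.03)&(abs(P[:,1]+.008)<.03)&(P[:,2]>.10)&(P[:,2]<.19);Q=P[m];
for z in (.10,.12,.14,.155): 
    q=Q[(Q[:,2]>z)&(Q[:,2]<z+.015)];print(z,len(q),q.mean(0))
print('top',Q[:,2].max())
L=stf(P);m=(abs(L[:,1]-65)<60)&(abs(L[:,0])<50)&(L[:,2]>35)&(L[:,2]<110);q=L[m];print(q.min(0),q.max(0),np.percentile(q[:,2],[1,5,50,95]))
for t in('s0','s16'):
    if t=='s0': L=stf(cloud(arm.camera_info('side'),np.load('pics/side0.npy')))
    m=(abs(L[:,1]+65)<36)&(abs(L[:,0])<36)&(L[:,2]>60)&(L[:,2]<150);q=L[m];print(t,len(q),q.mean(0));L=stf(P)
E
```

```text
25.65 [ 0.5085 -0.0039  0.2644] [-0.0637  0.8619  0.0234]
0.1 48 [ 0.5649 -0.0125  0.1072]
0.12 47 [ 0.5652 -0.0132  0.1277]
0.14 54 [ 0.5638 -0.0142  0.1473]
0.155 71 [ 0.5627 -0.0117  0.1647]
top 0.1712134049814733
[-43.001   10.334   48.5783] [ 46.2399 121.4503 109.5588] [51.0468 53.3074 72.0304 99.73  ]
s0 250 [ -1.0179 -62.4235  96.8076]
s16 252 [ -0.9977 -62.608   97.0395]
```

View pics/s16c.png

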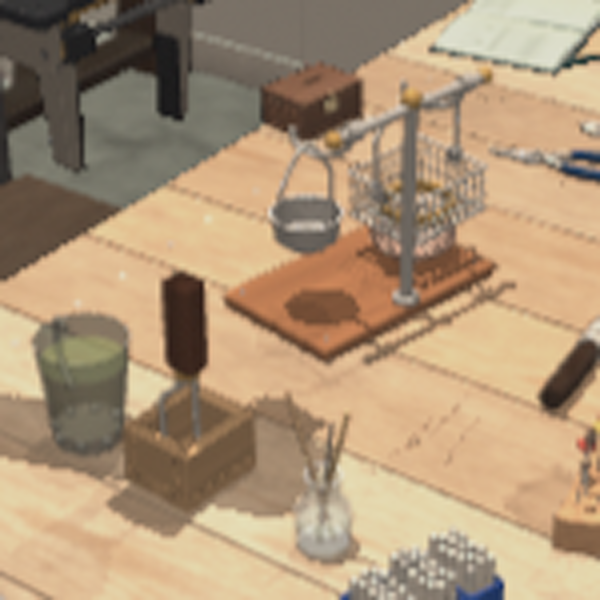

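View pics/w16.png

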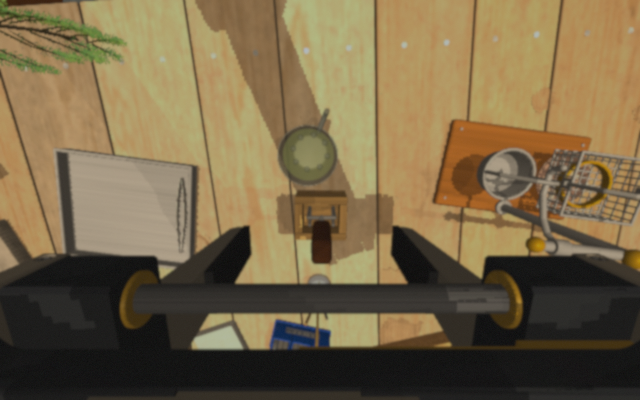

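Everything checks: lifter top at 171 mm (seated), basket bottom at ~51 mm above the dish, strainer unmoved, bottle and glass in place.

```bash
python3 -c "
from workcell import arm
print(arm.hand_in())"
```

```text
the job is handed in; nothing more can be done
None
```

The job is handed in: the basket hangs by its bail on the empty (left, +y) hook above the dish, and the lifting hook is back in its block. It took about 26 s on the robot's clock; the hand-in gave no verdict.

I gripped the lifter and hooked its Js under the bail, which leaned toward the robot. I followed the bail's arc to upright and carried the basket around the strainer. I set the notch on the stand's hook, then lowered the lifter clear and backed it out.

My last checks showed:
- **Basket:** it hangs level, its underside about 51 mm up, with the bangle inside. The wrist force had already dropped to about zero once the hook took its weight.
- **Lifter:** it stands upright in its block with the handle top at 171 mm, which is the seated height.
- **Strainer:** it moved by less than 1 mm in the depth images.
- **Bottle and glass:** both look unmoved in the pictures; I did not measure them.
- **Gripper:** it is open and clear of everything.

No check failed. The one disagreement was about 4 mm between the side and wrist cameras on the bail's y position. I aimed between the two readings, well within the room available.

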